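# Square a carrier plate and clamp it crisscross in two passes

### The job

Slide the loose aluminium plate by its handle until it lies flush against both the far and the left fence of the fixture, then clamp it by turning the four T-handles clockwise in crisscross order, in two passes: first each one only about half-way (its bar at 45 degrees), a handle and its diagonal opposite before the other two, then in the same crisscross manner each one fully home. Leave the plate flush and the things around the fixture undisturbed.

Things in the scene. Friction and masses are not known exactly. Their poses are not given: they have to be found in the camera images.
- fixture: Aluminium clamping fixture fixed to the bench: base 210 mm (x) by 280 mm (y), 15 mm thick. Origin: centre of the base's underside, at bench height. Its x points away from the robot to the far fence, its y to the left fence. Far fence: steel bar, its face at x = +70 mm; left fence: steel bar, its face at y = +78 mm; both rise 18 mm above the base. The four clamp studs stand at x = -55 / +55 mm (near / far) and y = +106 / -106 mm (left / right).
- plate_middle (a point): Centre of the loose aluminium plate, 140 mm (x) by 156 mm (y), 10 mm thick, lying on the fixture's base under the four clamp straps. Axes: the plate's, x along its 140 mm side. It is flush against both fences when this point is at x = 0, y = 0 in the fixture's frame with the axes parallel; it starts 5 to 14 mm short of each fence and turned by up to 0.05 rad.
- plate_handle (a point): Centre of the black grip bar in the middle of the loose aluminium plate. The bar is 80 mm long (plate's x), 14 mm wide (y) and 18 mm tall; its centre is 56 mm above the bench, straight above the plate's centre and 31 mm above the plate's top face. Axes: the plate's. The plate (0.4 to 0.65 kg) slides on the base while the clamps are loose and can be dragged by this bar with 3 to 8 N, more if it is pressed down meanwhile; the loose straps clear its top face by 3.5 to 4.3 mm.
- near_left_bar (a point): Centre of the black T-handle of the near left clamp (as seen from the robot: nearer to the robot, left side), on its turning axis. Handle bar 66 mm long (this point's x axis), 14 mm wide, 20 mm tall, centre about 69 mm above the bench when loose and 5 mm lower when home; it is 30 mm above the top of the steel strap that reaches over the plate's edge, with a 26 mm thick round hub between.
- near_left (a joint): Turn of the near left T-handle in rad, growing as it is turned clockwise seen from above; it stays where it is left (about 0.2 N m of friction). 0 = loose, bar along the fixture's x (starts 0 to 0.25); 0.79 = half-way, bar at 45 degrees; 1.57 = home against its stop, bar along the fixture's y. The strap comes down 3 mm per rad and grips the plate near home.
- near_right_bar (a point): Centre of the black T-handle of the near right clamp (as seen from the robot: nearer to the robot, right side), on its turning axis. Handle bar 66 mm long (this point's x axis), 14 mm wide, 20 mm tall, centre about 69 mm above the bench when loose and 5 mm lower when home; it is 30 mm above the top of the steel strap that reaches over the plate's edge, with a 26 mm thick round hub between.
- near_right (a joint): Turn of the near right T-handle in rad, growing as it is turned clockwise seen from above; it stays where it is left (about 0.2 N m of friction). 0 = loose, bar along the fixture's x (starts 0 to 0.25); 0.79 = half-way, bar at 45 degrees; 1.57 = home against its stop, bar along the fixture's y. The strap comes down 3 mm per rad and grips the plate near home.
- far_left_bar (a point): Centre of the black T-handle of the far left clamp (as seen from the robot: farther from the robot, left side), on its turning axis. Handle bar 66 mm long (this point's x axis), 14 mm wide, 20 mm tall, centre about 69 mm above the bench when loose and 5 mm lower when home; it is 30 mm above the top of the steel strap that reaches over the plate's edge, with a 26 mm thick round hub between.
- far_left (a joint): Turn of the far left T-handle in rad, growing as it is turned clockwise seen from above; it stays where it is left (about 0.2 N m of friction). 0 = loose, bar along the fixture's x (starts 0 to 0.25); 0.79 = half-way, bar at 45 degrees; 1.57 = home against its stop, bar along the fixture's y. The strap comes down 3 mm per rad and grips the plate near home.
- far_right_bar (a point): Centre of the black T-handle of the far right clamp (as seen from the robot: farther from the robot, right side), on its turning axis. Handle bar 66 mm long (this point's x axis), 14 mm wide, 20 mm tall, centre about 69 mm above the bench when loose and 5 mm lower when home; it is 30 mm above the top of the steel strap that reaches over the plate's edge, with a 26 mm thick round hub between.
- far_right (a joint): Turn of the far right T-handle in rad, growing as it is turned clockwise seen from above; it stays where it is left (about 0.2 N m of friction). 0 = loose, bar along the fixture's x (starts 0 to 0.25); 0.79 = half-way, bar at 45 degrees; 1.57 = home against its stop, bar along the fixture's y. The strap comes down 3 mm per rad and grips the plate near home.
- controller: Bystander: black feeder controller box, 150 x 110 x 60 mm, origin centre of its underside.
- tray: Bystander: grey divided parts tray, 130 x 170 x 35 mm, origin centre of its underside.
- driver: Bystander: screwdriver lying on the bench, along its own x.
Things that resemble listed ones, but are neither listed nor needed, are in the scene too. Leave any green or red look-alike of the part that bears plate_middle alone.

How it is judged:
By the outcome, as a careful person would: the job done as asked, in the order asked, and still so for the second after the job is handed in, with the robot touching nothing.
It also fails if it takes over 72 s, if anything falls off the work surface, if the arm or the gripper's body presses on something with over 40 N, if the wrist force passes 120 N, or if a joint passes its speed limit or range.

### The arm

A 6-joint arm with a two-finger parallel gripper is mounted at the origin on the work surface. World frame = base frame: x ahead of the robot, y to its left, z up, the work surface at z = 0. Lengths are in m, angles in rad, forces in N, time in s.
With the tool pointing down it reaches from about 0.35 to 0.85 m from the base axis. Payload 8.1 kg.
Tool frame: the origin (TCP) lies between the finger pads; the fingertips stand 25 mm ahead of it and the grasp point (between the pads) lies 6 mm ahead of it; y points along the fingers, z is the direction in which the jaws open and shut, and the axes are right-handed (so a half turn about y gives the same grasp; the last joint's range is limited). The gripper opens to 85 mm and grips with 20 to 120 N. Pads are 22 mm wide; open, the fingers measure 114 mm over their backs; the gripper's body (76 mm by 85 mm) begins 54 mm behind the grasp point. The pads swing forward as they close: fully open they stand 13 mm farther back than shut.
Start: joints at [-1.314, 0.13, 1.488, -0, 1.523, -0.085], TCP at [0.201, -0.565, 0.222] pointing down, gripper open.
Joint ranges: [-2.96, 2.96], [-0.89, 2.26], [0.02, 2.5], [-1.34, 4.48], [0, 2.73], [-2.66, 2.66]. Speed limits (rad/s): [2.39, 2.39, 2.79, 3.14, 3.14, 3.14].

### API

Orientations are given as a unit quaternion [x, y, z, w].
In Python, from rig import * gives the robot as it stands. The module is installed in compiled form; this text tells all that it offers.
- The arm moves only by the tool apply_moves, never from a script. Its arguments are lists of equal length, an entry for each row: "xyz": the shift along the tool's x, y, z in m, a list of three; "rot": the turn, a rotation vector about the tool's x, y, z in degrees, a list of three; "jaw": the closure, from -1 (fully open) to 1 (shut). In form: {"xyz": [[x, y, z], ...], "rot": [[wx, wy, wz], ...], "jaw": [jaw, ...]}. A call has 1 to 8 rows; each row is the pose to reach, as a shift and turn from the pose commanded when the call began, along the tool's axes at that moment; what a row does not reach only later rows make up. A row lasts 1/12 s, in which the tool goes at most 41.7 mm and 7.16 degrees, less where a joint would pass 70% of its speed; a pose out of reach is approached as far as the arm can. A call with a gripper value outside its range is refused whole. The fingers move at their own pace and stop on an object; "squeeze" is the grip in N (left out, the last holds). Time passes only in rows, so rows that repeat a pose let the fingers close. It gives the time, the measured TCP pose, the force and the opening at its end, in the units of the state.
- observe(): the state, without advancing time (a new reading comes with each control period).
- grab_frame(name): name is "scene" or "top" or "wrist"; returns (picture, depth): 384x512x3 uint8, blue, green, red; 384x512 float32, m along the optical axis (not along the pixel's ray), 0 where there is no reading.
- camera_model(name): a dict with "mtx" (3x3 intrinsics, pixels), "pose" (4x4, takes a point from camera to world coordinates); the wrist camera has in their place "tool_from_camera" (4x4, takes a point from camera to tool coordinates, whose origin is the TCP and whose axes are the tool frame's). Camera axes: x right, y down, z forward; pixel columns grow to the right and rows downward; lengths in m; the calibration is good to about 2 mm. A picture is of the moment at which its call begins: read the wrist's pose just before it. camera_model takes no time and is no camera call.
- sign_off(): hands the job in, once; it reports no verdict.
The state is a dict: "time": time; "qpos": joint angles; "joint_vel": joint speeds; "effort": joint torques, N m; "tcp_pos": TCP position; "orientation": TCP orientation; "contact_force": force on the tool from outside, world axes, zero at the start; "torque": the same for the moment, N m; "opening": finger opening in m.
Only numpy, scipy, OpenCV 4.12 (cv2) and the standard library are available. Lean on these libraries where they do the work, as an engineer would, in place of code of your own. Each camera call takes 0.05 s, during which the arm holds its last target.

## Working session

There is one attempt and no reset: what is moved stays moved. The work goes in short steps, Python scripts to look and compute and a tool call to move; the robot and the scene stay as the last step left them, time stands still between calls to the robot, and variables do not carry over. Pictures are saved under pics/ and viewed, and the job is handed in when it is done.

Besides the shell and the picture viewer there is one more tool, called after "Call:" by a JSON object that holds its "fn" and its "kwargs". apply_moves: Moves the arm, as the interface text tells. Its arguments: {"type":"object","properties":{"xyz":{"type":"array"},"rot":{"type":"array"},"jaw":{"type":"array"},"squeeze":{"type":"number"}},"required":["xyz","rot","jaw"]}

```bash
mkdir -p pics; python3 - <<'E'
from rig import *
import cv2,numpy as np
print(observe())
for n in ["scene","top","wrist"]:
    im,d=grab_frame(n); cv2.imwrite(f"pics/{n}0.png",im); np.save(f"pics/{n}0.npy",d); print(n,camera_model(n))
E
```

```text
{'time': 0.0, 'qpos': array([-1.31438384e+00,  1.31163735e-01,  1.48931450e+00,  1.83461380e-06,
        1.52301229e+00, -8.53834508e-02]), 'joint_vel': array([-0.0003997 ,  0.00032388,  0.00059894,  0.00205076,  0.00039815,
        0.00191167]), 'effort': array([-1.71517542e-03, -5.69412911e+01, -5.00544047e+01, -3.08873323e-04,
        1.50652259e-02, -5.15261979e-05]), 'tcp_pos': array([ 0.20098944, -0.56471158,  0.22112359]), 'orientation': array([-0.12031232,  0.69747426, -0.69613706,  0.12019899]), 'contact_force': array([-0.03844394, -0.55619492,  0.05658598]), 'torque': array([-0.06042897,  0.02362234, -0.02086653]), 'opening': 0.0850415181533089}
scene {'mtx': array([[417.79459215,   0.        , 258.95398128],
       [  0.        , 417.79459215, 192.41378977],
       [  0.        ,   0.        ,   1.        ]]), 'pose': array([[ 0.59470166,  0.48320382, -0.64252938,  1.4191185 ],
       [ 0.80383676, -0.37059387,  0.46530275, -0.65702668],
       [-0.01328139, -0.79320505, -0.60880978,  0.96564357],
       [ 0.        ,  0.        ,  0.        ,  1.        ]])}
top {'mtx': a
[... 334 characters left out ...]
     [ 6.79342029e-03, -7.85164687e-02, -9.96889670e-01,
         1.47396145e+00],
       [ 0.00000000e+00,  0.00000000e+00,  0.00000000e+00,
         1.00000000e+00]])}
wrist {'mtx': array([[299.88573802,   0.        , 259.93848571],
       [  0.        , 299.88573802, 191.46234867],
       [  0.        ,   0.        ,   1.        ]]), 'tool_from_camera': array([[-1.09473575e-03,  9.50424695e-01,  3.10952892e-01,
        -7.87985878e-02],
       [ 3.58798948e-05, -3.10953041e-01,  9.50425276e-01,
        -1.50754427e-01],
       [ 9.99999400e-01,  1.05162149e-03,  3.06310274e-04,
        -4.71054526e-04],
       [ 0.00000000e+00,  0.00000000e+00,  0.00000000e+00,
         1.00000000e+00]])}
```

View pics/scene0.png

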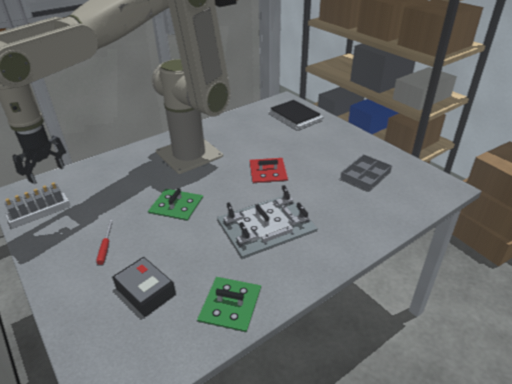

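View pics/top0.png

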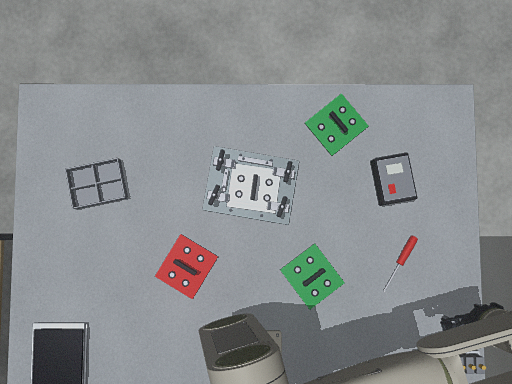

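```bash
python3 - <<'E'
import cv2
im=cv2.imread("pics/top0.png")
c=im[135:235,190:315]; cv2.imwrite("pics/crop0.png",cv2.resize(c,None,fx=6,fy=6,interpolation=cv2.INTER_CUBIC))
E
cat > h.py <<'E'
import numpy as np,cv2
from scipy.spatial.transform import Rotation as R
from rig import *
def ray(cam,u,v,z,T=None):
    m=camera_model(cam); 
    if T is None: T=m["pose"]
    d=np.linalg.inv(m["mtx"])@np.array([u,v,1.]); d=T[:3,:3]@d; o=T[:3,3]
    return o+d*(z-o[2])/d[2]
def wristT(s=None):
    s=s or observe(); T=np.eye(4); T[:3,:3]=R.from_quat(s["orientation"]).as_matrix(); T[:3,3]=s["tcp_pos"]
    return T@camera_model("wrist")["tool_from_camera"]
E
```

```text
(no output)
```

View pics/crop0.png

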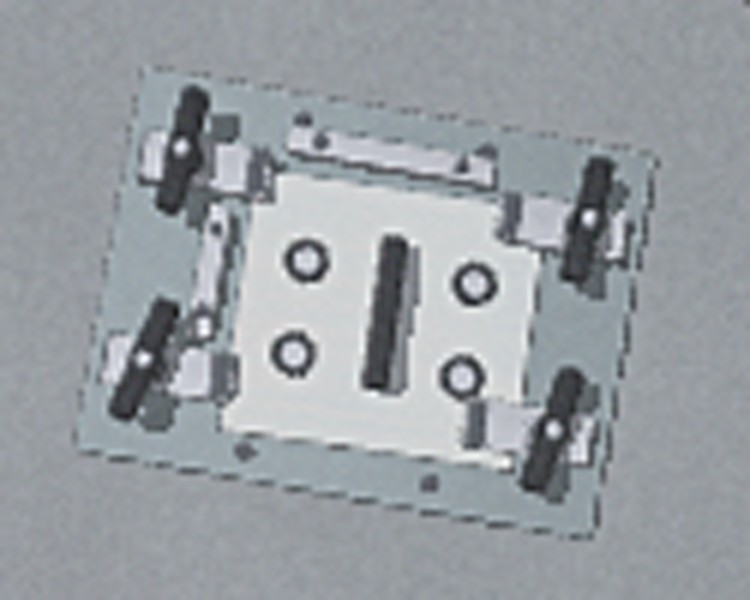

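```bash
python3 - <<'E'
from h import *
c=[ray("top",u/6+190,v/6+135,.015) for u,v in [(145,67),(657,155),(592,538),(78,450)]]
c=np.array(c); print(c); m=c.mean(0); print(m)
ex=(c[0]+c[1]-c[2]-c[3]); print(np.arctan2(ex[1],ex[0]), np.linalg.norm(ex)/2)
print([ (n,ray("top",u/6+190,v/6+135,z)) for n,u,v,z in [("h",385,313,.065),("nl",145,358,.079),("fl",182,148,.079),("nr",553,430,.079),("fr",590,218,.079)]])
s=observe(); print(R.from_quat(s["orientation"]).as_matrix().round(3))
E
```

```text
[[ 0.69327699  0.10275295  0.015     ]
 [ 0.64537765 -0.17203909  0.015     ]
 [ 0.44025046 -0.13544901  0.015     ]
 [ 0.48736273  0.13739727  0.015     ]]
[ 0.56656696 -0.01683447  0.015     ]
-0.17159786684745262 0.20858416747213468
[('h', array([ 0.55524663, -0.02514535,  0.065     ])), ('nl', array([0.53091275, 0.09737744, 0.079     ])), ('fl', array([0.63890918, 0.07891293, 0.079     ])), ('nr', array([ 0.4939063 , -0.11029237,  0.079     ])), ('fr', array([ 0.60259294, -0.1300217 ,  0.079     ]))]
[[-0.942 -0.     0.335]
 [-0.335  0.001 -0.942]
 [-0.    -1.    -0.002]]
```

Call:
{"fn": "apply_moves", "kwargs": {"xyz": [[-0.165, -0.02, -0.135], [-0.165, -0.02, -0.135], [-0.165, -0.02, -0.135], [-0.165, -0.02, -0.135], [-0.165, -0.02, -0.135], [-0.165, -0.02, -0.135], [-0.165, -0.02, -0.135], [-0.165, -0.02, -0.135]], "rot": [[0, -50, 0], [0, -50, 0], [0, -50, 0], [0, -50, 0], [0, -50, 0], [0, -50, 0], [0, -50, 0], [0, -50, 0]], "jaw": [-1, -1, -1, -1, -1, -1, -1, -1]}}

```text
time: 0.82
tcp_pos: [0.3119, -0.3819, 0.2423]
orientation: [0.406, -0.579, 0.579, -0.406]
contact_force: [0.6, -0.1, 0.6]
opening: 0.0854
```

```bash
cat >> h.py <<'E'
FY=-0.172
def delta(p,yawz_deg,s=None):
    """tool-frame shift & rot to reach tcp p, tool down with jaw axis at world yaw"""
    s=s or observe(); M=R.from_quat(s["orientation"]).as_matrix()
    a=np.deg2rad(yawz_deg); z=np.array([np.cos(a),np.sin(a),0]); y=np.array([0,0,-1.]); x=np.cross(y,z)
    T=np.stack([x,y,z],1)
    print("xyz",(M.T@(np.array(p)-s["tcp_pos"])).round(4),"rot",np.rad2deg(R.from_matrix(M.T@T).as_rotvec()).round(2))
def st():
    s=observe(); M=R.from_quat(s["orientation"]).as_matrix()
    print("t",round(s["time"],2),"p",s["tcp_pos"].round(4),"yawz",np.rad2deg(np.arctan2(M[1,2],M[0,2])).round(2),"ydir",M[:,1].round(3),"F",s["contact_force"].round(1),"T",s["torque"].round(2),"open",round(s["opening"],4),"q6",s["qpos"][5].round(2))
E
python3 -c "
from h import *
st();delta([.53,-.017,.27],80.15)"
```

```text
t 0.82 p [ 0.3119 -0.3819  0.2423] yawz -19.95 ydir [ 0. -0. -1.] F [ 0.6 -0.1  0.6] T [ 0.03 -0.03 -0.02] open 0.0854 q6 -0.64
xyz [-0.4174 -0.0278  0.0805] rot [ 0.000e+00 -1.001e+02  2.000e-02]
```

Call:
{"fn": "apply_moves", "kwargs": {"xyz": [[-0.21, -0.028, 0.04], [-0.21, -0.028, 0.04], [-0.21, -0.028, 0.04], [-0.21, -0.028, 0.04], [-0.21, -0.028, 0.04], [-0.21, -0.028, 0.04], [-0.21, -0.028, 0.04], [-0.21, -0.028, 0.04]], "rot": [[0, -50, 0], [0, -50, 0], [0, -50, 0], [0, -50, 0], [0, -50, 0], [0, -50, 0], [0, -50, 0], [0, -50, 0]], "jaw": [-1, -1, -1, -1, -1, -1, -1, -1]}}

```text
time: 1.48
tcp_pos: [0.4224, -0.1994, 0.2701]
orientation: [0.612, -0.355, 0.355, -0.612]
contact_force: [-0.5, 0.2, 0.1]
opening: 0.0854
```

```bash
python3 -c "
from h import *
st();delta([.53,-.017,.27],80.15)"
```

```text
t 1.48 p [ 0.4224 -0.1994  0.2701] yawz 29.78 ydir [-0.  0. -1.] F [-0.5  0.2  0.1] T [-0.01 -0.02  0.03] open 0.0854 q6 -1.07
xyz [-1.049e-01  1.000e-04  1.839e-01] rot [ 1.000e-02 -5.037e+01 -1.000e-02]
```

Call:
{"fn": "apply_moves", "kwargs": {"xyz": [[-0.105, 0, 0.184], [-0.105, 0, 0.184], [-0.105, 0, 0.184], [-0.105, 0, 0.184], [-0.105, 0, 0.184], [-0.105, 0, 0.184], [-0.105, 0, 0.184], [-0.105, 0, 0.184]], "rot": [[0, -50.4, 0], [0, -50.4, 0], [0, -50.4, 0], [0, -50.4, 0], [0, -50.4, 0], [0, -50.4, 0], [0, -50.4, 0], [0, -50.4, 0]], "jaw": [-1, -1, -1, -1, -1, -1, -1, -1]}}

```text
time: 2.15
tcp_pos: [0.5303, -0.0178, 0.2694]
orientation: [0.704, -0.062, 0.061, -0.704]
contact_force: [0.2, 0.5, 0.2]
opening: 0.0855
```

```bash
python3 -c "
from h import *
st();T=wristT();im,d=grab_frame('wrist');np.savez('pics/w1.npz',T=T,d=d,im=im);cv2.imwrite('pics/w1.png',cv2.resize(im,None,fx=1.56,fy=1.56,interpolation=cv2.INTER_CUBIC))"
```

```text
t 2.15 p [ 0.5303 -0.0178  0.2694] yawz 79.95 ydir [-0.001 -0.    -1.   ] F [0.2 0.5 0.2] T [-0.05  0.01  0.05] open 0.0855 q6 -1.53
```

View pics/w1.png

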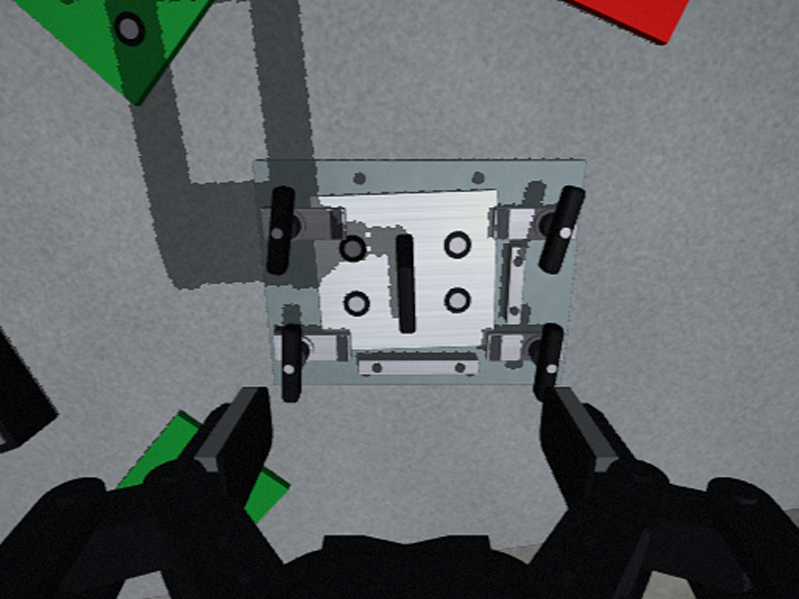

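```bash
python3 -c "
import cv2
im=cv2.imread('pics/w1.png');
import numpy as np
im=np.load('pics/w1.npz')['im']
c=im[95:255,155:385]; print(c.shape); cv2.imwrite('pics/w1c.png',cv2.resize(c,None,fx=3.4,fy=3.4,interpolation=cv2.INTER_CUBIC))"
```

```text
(160, 230, 3)
```

View pics/w1c.png

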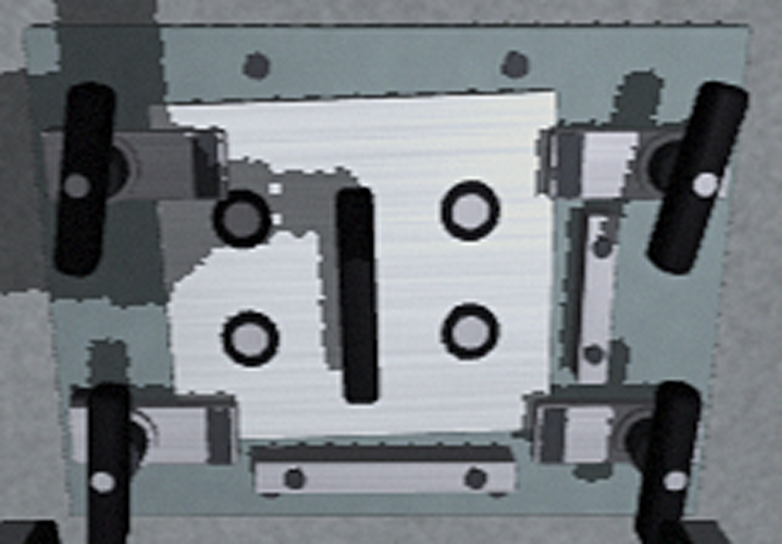

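```bash
cat >> h.py <<'E'
def rigid2(src,dst):
    src=np.array(src,float);dst=np.array(dst,float);a=src.mean(0);b=dst.mean(0);H=(src-a).T@(dst-b)
    th=np.arctan2(H[0,1]-H[1,0],H[0,0]+H[1,1]);c,s=np.cos(th),np.sin(th);Rm=np.array([[c,-s],[s,c]]);t=b-Rm@a
    return th,t,(dst-(src@Rm.T+t))
E
python3 - <<'E'
from h import *
T=np.load('pics/w1.npz')['T']
P=lambda u,v,z: ray("wrist",u/3.4+155,v/3.4+95,z,T)[:2]
for nm,px,z,src in [("base",[(25,27),(750,27),(697,515),(70,515)],.015,[(-105,-140),(-105,140),(105,140),(105,-140)]),
 ("stud",[(77,185),(705,184),(675,481),(102,482)],.079,[(-55,-106),(-55,106),(55,106),(55,-106)])]:
    th,t,r=rigid2(np.array(src)/1000,[P(u,v,z) for u,v in px]); print(nm,th,t,(r*1000).round(1).tolist())
Rf=np.array([[np.cos(th),-np.sin(th)],[np.sin(th),np.cos(th)]])
F=lambda p:(Rf.T@(p-t)*1000).round(1)
for n,u,v,z in [("pNLcorner",555,92,.025),("pnear2",250,101,.025),("pleft2",549,400,.025),("pfar1",240,440,.025),("pfar2",520,430,.025),("pright",172,380,.025),("pright2",170,105,.025),("hand near",354,188,.065),("hand far",361,403,.065),("farfence L",515,462,.033),("farfence R",255,462,.033),("leftf n",590,215,.033),("leftf f",582,382,.033)]:
    print(n,F(P(u,v,z)))
E
```

```text
base -0.17400699297824074 [ 0.56633323 -0.01231218] [[1.2, 1.5], [0.7, -1.9], [-1.0, -0.5], [-0.8, 0.9]]
stud -0.17243363256126523 [ 0.56664157 -0.0125192 ] [[-0.2, 0.4], [-0.3, -0.3], [0.2, -0.0], [0.3, -0.1]]
pNLcorner [-80.9  63.7]
pnear2 [-77.8 -52.1]
pleft2 [44.8 68.5]
pfar1 [ 62.7 -61.1]
pfar2 [58.4 57. ]
pright [ 35.6 -88.3]
pright2 [-76.3 -82.6]
hand near [-51.6 -12.5]
hand far [ 29.7 -10.1]
farfence L [69.3 54.3]
farfence R [ 69.2 -54.2]
leftf n [-35.2  78.3]
leftf f [33.7 79.8]
```

```bash
python3 - <<'E'
from h import *
T=np.load('pics/w1.npz')['T']
P=lambda u,v,z: ray("wrist",u/3.4+155,v/3.4+95,z,T)[:2]
for n,a,b in [("NR",(90,88),(75,270)),("NL",(725,90),(672,268))]:
    d=P(*b,.079)-P(*a,.079); print(n,np.linalg.norm(d),np.arctan2(d[1],d[0])+.1725)
delta([.554,-.0234,.062],82)
E
```

```text
NR 0.06227107875000133 -0.16560825857122563
NL 0.06117952860634812 -0.19257752203785483
xyz [ 0.0246  0.2076 -0.0006] rot [ 0.02 -2.46 -0.06]
```

Call:
{"fn": "apply_moves", "kwargs": {"xyz": [[0.025, 0.03, 0], [0.025, 0.07, 0], [0.025, 0.11, 0], [0.025, 0.15, 0], [0.025, 0.175, 0], [0.025, 0.19, 0], [0.025, 0.2, 0], [0.025, 0.207, 0]], "rot": [[0, -2.2, 0], [0, -2.2, 0], [0, -2.2, 0], [0, -2.2, 0], [0, -2.2, 0], [0, -2.2, 0], [0, -2.2, 0], [0, -2.2, 0]], "jaw": [-0.2, -0.2, -0.2, -0.2, -0.2, -0.2, -0.2, -0.2]}}

```text
time: 2.87
tcp_pos: [0.5541, -0.0232, 0.0619]
orientation: [0.705, -0.051, 0.05, -0.705]
contact_force: [-0.4, 0.2, 0.1]
opening: 0.0509
```

```bash
cat >> h.py <<'E'
def shot(n):
    T=wristT();im,d=grab_frame('wrist');np.savez(f'pics/{n}.npz',T=T,d=d,im=im);cv2.imwrite(f'pics/{n}.png',cv2.resize(im,None,fx=1.5625,fy=1.5625,interpolation=cv2.INTER_CUBIC))
E
python3 -c "
from h import *
st();shot('w2')
c,s=np.cos(FY),np.sin(FY)
"
```

```text
t 2.87 p [ 0.5541 -0.0232  0.0619] yawz 81.76 ydir [-0.002  0.    -1.   ] F [-0.4  0.2  0.1] T [ 0.02  0.05 -0.01] open 0.0509 q6 -1.56
```

View pics/w2.png

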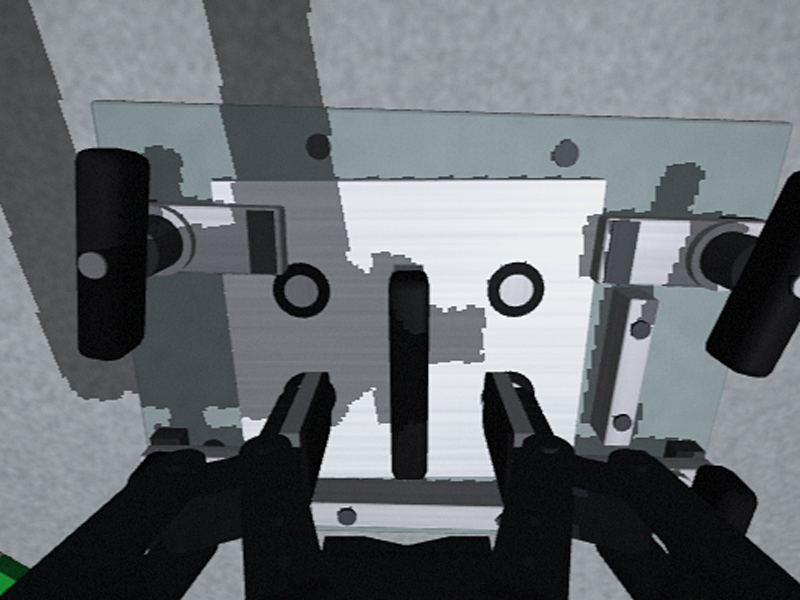

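Call:
{"fn": "apply_moves", "kwargs": {"xyz": [[0, 0, 0], [0, 0, 0], [0, 0, 0], [0, 0, 0], [0, 0, 0], [0, 0, 0]], "rot": [[0, 0, 0], [0, 0, 0], [0, 0, 0], [0, 0, 0], [0, 0, 0], [0, 0, 0]], "jaw": [1, 1, 1, 1, 1, 1], "squeeze": 35}}

```text
time: 3.42
tcp_pos: [0.5553, -0.0221, 0.0638]
orientation: [0.705, -0.048, 0.049, -0.705]
contact_force: [0.1, -0.1, -0.4]
opening: -0.0001
```

```bash
python3 -c "
from h import *
st();shot('w3')
"
```

```text
t 3.42 p [ 0.5553 -0.0221  0.0638] yawz 82.18 ydir [ 0.001 -0.    -1.   ] F [ 0.1 -0.1 -0.4] T [-0.02 -0.01  0.01] open -0.0001 q6 -1.57
```

View pics/w3.png

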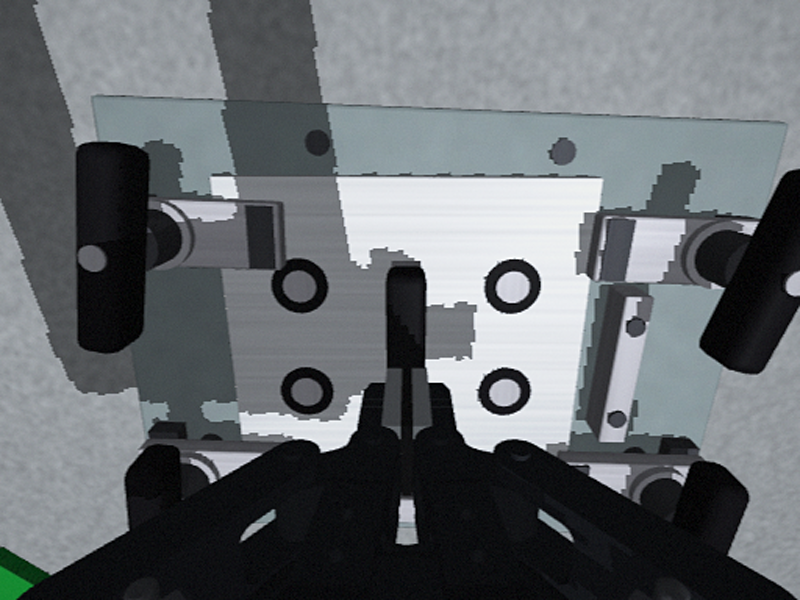

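```bash
python3 - <<'E'
from h import *
m=camera_model("wrist")
for n,pts in [("w2",[(408,300),(408,350),(300,420),(515,420),(305,400),(400,200),(620,250),(110,200)]),("w3",[(405,300),(405,350),(394,395),(422,395),(394,420),(408,420),(408,400),(500,200),(620,240),(110,200)])]:
    z=np.load(f'pics/{n}.npz')
    for u,v in pts:
        U,V=u/1.5625,v/1.5625; dd=z['d'][int(V),int(U)]
        p=z['T']@np.r_[np.linalg.inv(m["mtx"])@[U,V,1]*dd,1]; print(n,u,v,dd.round(4),p[:3].round(4))
for i in range(3): st()
E
```

```text
w2 408 300 0.157 [ 0.5228 -0.018   0.0635]
w2 408 350 0.1628 [ 0.5409 -0.0206  0.0634]
w2 300 420 0.123 [ 0.538  -0.0489  0.1056]
w2 515 420 0.1238 [0.5465 0.0071 0.1048]
w2 305 400 0.1331 [ 0.538  -0.0498  0.095 ]
w2 400 200 0.1843 [ 0.4937 -0.0169  0.0255]
w2 620 250 0.1763 [0.5224 0.0628 0.0393]
w2 110 200 0.1341 [ 0.4767 -0.0976  0.0765]
w3 405 300 0.1581 [ 0.5241 -0.0182  0.0643]
w3 405 350 0.1631 [ 0.5421 -0.0207  0.065 ]
w3 394 395 0.1367 [ 0.5432 -0.024   0.0933]
w3 422 395 0.1376 [ 0.5447 -0.0159  0.0925]
w3 394 420 0.1242 [ 0.5432 -0.0236  0.1064]
w3 408 420 0.1234 [ 0.5433 -0.0199  0.1071]
w3 408 400 0.1332 [ 0.5433 -0.0199  0.0969]
w3 500 200 0.1872 [0.5007 0.0232 0.0242]
w3 620 240 0.1783 [0.52   0.0649 0.038 ]
w3 110 200 0.1352 [ 0.4784 -0.0978  0.0771]
t 3.47 p [ 0.5552 -0.0221  0.0637] yawz 82.18 ydir [ 0.001 -0.    -1.   ] F [ 0.1 -0.2 -0.6] T [-0.01  0.02  0.05] open -0.0004 q6 -1.57
t 3.47 p [ 0.5552 -0.0221  0.0637] yawz 82.18 ydir [ 0.001 -0.    -1.   ] F [ 0.1 -0.2 -0.6] T [-0.01  0.02  0.05] open -0.0004 q6 -1.57
t 3.47 p [ 0.5552 -0.0221  0.0637] yawz 82.18 ydir [ 0.001 -0.    -1.   ] F [ 0.1 -0.2 -0.6] T [-0.01  0.02  0.05] open -0.0004 q6 -1.57
```

```bash
python3 - <<'E'
from h import *
m=camera_model("wrist")
z=np.load(f'pics/w3.npz')
for u in (380,394,405,422,438):
  for v in range(355,440,8):
        U,V=u/1.5625,v/1.5625; dd=z['d'][int(V),int(U)]
        p=np.linalg.inv(z['T']@np.linalg.inv(m["tool_from_camera"]))@z['T']@np.r_[np.linalg.inv(m["mtx"])@[U,V,1]*dd,1]; print(u,v,(p[:3]*1000).round(1))
im=z['im'][200:384,160:360]; cv2.imwrite('pics/w3c.png',cv2.resize(im,None,fx=3.2,fy=3.2,interpolation=cv2.INTER_CUBIC)*1)
im=np.clip(im.astype(float)*3,0,255).astype(np.uint8);cv2.imwrite('pics/w3c.png',cv2.resize(im,None,fx=3.2,fy=3.2,interpolation=cv2.INTER_CUBIC))
E
```

```text
380 355 [  7.4  39.3 -11.5]
380 363 [ 10.9  38.4 -11.5]
380 371 [ 15.2  39.1 -11.7]
380 379 [ 19.5  39.7 -11.8]
380 387 [ -7.8 -17.5  -8.3]
380 395 [ -7.7 -22.5  -8. ]
380 403 [ -7.9 -27.6  -7.7]
380 411 [ -8.  -32.1  -7.5]
380 419 [ -8.2 -36.6  -7.2]
380 427 [-13.  -47.8  -6.6]
380 435 [-14.6 -53.6  -6.2]
394 355 [-11.4  -1.3  -4.2]
394 363 [-7.9 -0.3 -4.2]
394 371 [-11.8 -14.3  -3.9]
394 379 [-11.9 -19.9  -3.7]
394 387 [-11.8 -24.8  -3.6]
394 395 [-11.7 -29.5  -3.5]
394 403 [-11.7 -34.   -3.4]
394 411 [-12.  -38.6  -3.3]
394 419 [-12.  -42.5  -3.2]
394 427 [-11.  -44.8  -3.1]
394 435 [-12.7 -50.8  -2.9]
405 355 [-11.1  -0.7  -0.3]
405 363 [-7.5  0.5 -0.3]
405 371 [-11.8 -14.2  -0.3]
405 379 [-11.4 -18.9  -0.3]
405 387 [-11.6 -24.5  -0.3]
405 395 [-11.6 -29.3  -0.3]
405 403 [-12.1 -34.6  -0.3]
405 411 [-12.4 -39.3  -0.2]
405 419 [-11.6 -42.   -0.2]
405 427 [-11.2 -45.   -0.2]
405 435 [ -9.2 -45.8  -0.2]
422 355 [-10.6   0.6   5.7]
422 363 [-7.2  1.1  5.7]
422 371 [-11.9 -14.5   5.2]
422 379 [-11.8 -19.8   5. ]
422 387 [-11.5 -24.3   4.9]
422 395 [-11.3 -28.7   4.7]
422 403 [-12.2 -34.7   4.5]
422 411 [-11.3 -37.5   4.4]
422 419 [-12.3 -43.1   4.2]
422 427 [-11.4 -45.4   4.2]
422 435 [-12.9 -51.1   4. ]
438 355 [ 7.8 40.1 14.3]
438 363 [11.6 40.  14.4]
438 371 [15.5 39.8 14.4]
438 379 [19.4 39.5 14.5]
438 387 [ -7.2 -16.5  10.3]
438 395 [ -8.3 -23.5   9.8]
438 403 [ -7.8 -27.2   9.6]
438 411 [ -8.3 -32.6   9.2]
438 419 [ -7.9 -36.2   9. ]
438 427 [-12.9 -47.6   8.2]
438 435 [-14.1 -52.8   7.8]
```

View pics/w3c.png

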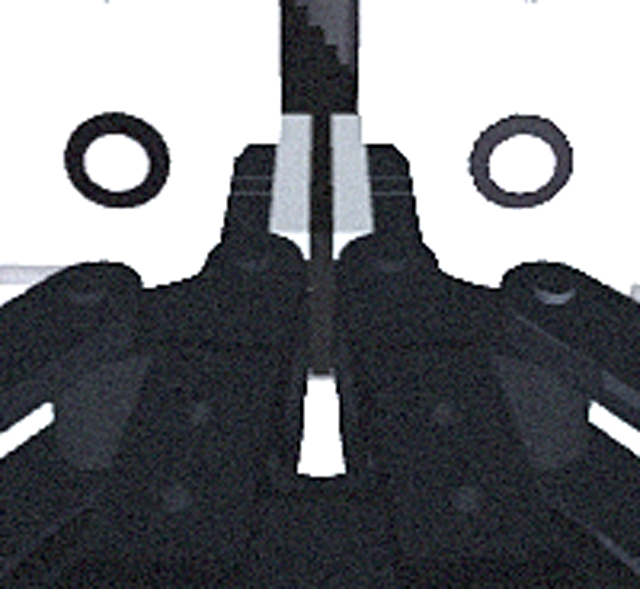

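```bash
python3 - <<'E'
from h import *
im,d=grab_frame("scene"); c=im[150:270,190:340]; c=np.clip(c.astype(float)*1.6,0,255).astype(np.uint8)
cv2.imwrite('pics/s1c.png',cv2.resize(c,None,fx=5,fy=5,interpolation=cv2.INTER_CUBIC))
st()
E
```

```text
t 3.52 p [ 0.555  -0.0221  0.0635] yawz 82.18 ydir [ 0. -0. -1.] F [-0.7  0.5  0.4] T [-0.04  0.05  0.01] open -0.0001 q6 -1.57
```

View pics/s1c.png

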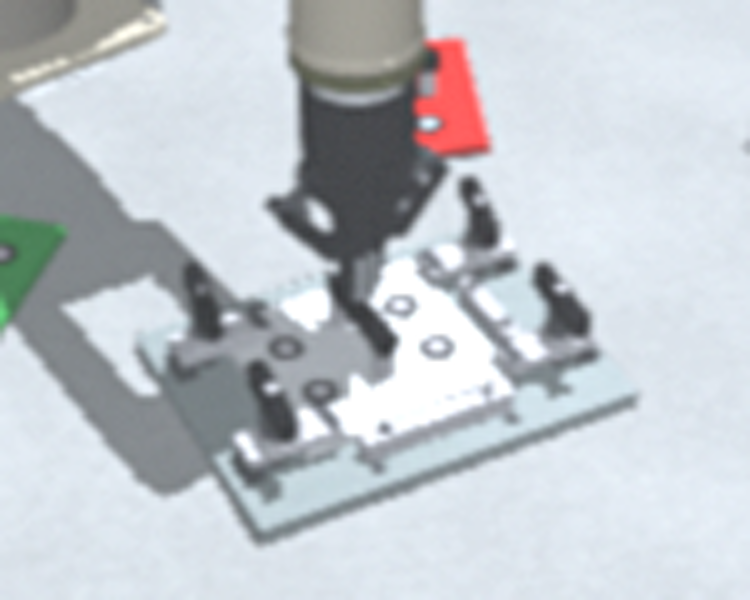

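Call:
{"fn": "apply_moves", "kwargs": {"xyz": [[0, 0, 0], [0, 0, 0], [0, 0, 0], [0, 0.003, 0], [0, 0.006, 0], [0, 0.009, 0], [0, 0.009, 0], [0, 0.009, 0]], "rot": [[0, 0, 0], [0, 0, 0], [0, 0, 0], [0, 0, 0], [0, 0, 0], [0, 0, 0], [0, 0, 0], [0, 0, 0]], "jaw": [-0.2, -0.2, -0.2, -0.2, -0.2, -0.2, -0.2, -0.2]}}

```text
time: 4.18
tcp_pos: [0.5545, -0.0221, 0.0537]
orientation: [-0.705, 0.049, -0.048, 0.705]
contact_force: [-0.4, 0.1, 0.1]
opening: 0.0513
```

```bash
python3 -c "
from h import *
st();shot('w4');st()
"
```

```text
t 4.18 p [ 0.5545 -0.0221  0.0537] yawz 82.18 ydir [-0.001  0.    -1.   ] F [-0.4  0.1  0.1] T [ 0.02 -0.02  0.04] open 0.0513 q6 -1.57
t 4.23 p [ 0.5547 -0.0221  0.0539] yawz 82.18 ydir [-0.  0. -1.] F [-0.2  0.5  0.3] T [-0.01  0.01  0.03] open 0.0511 q6 -1.57
```

View pics/w4.png

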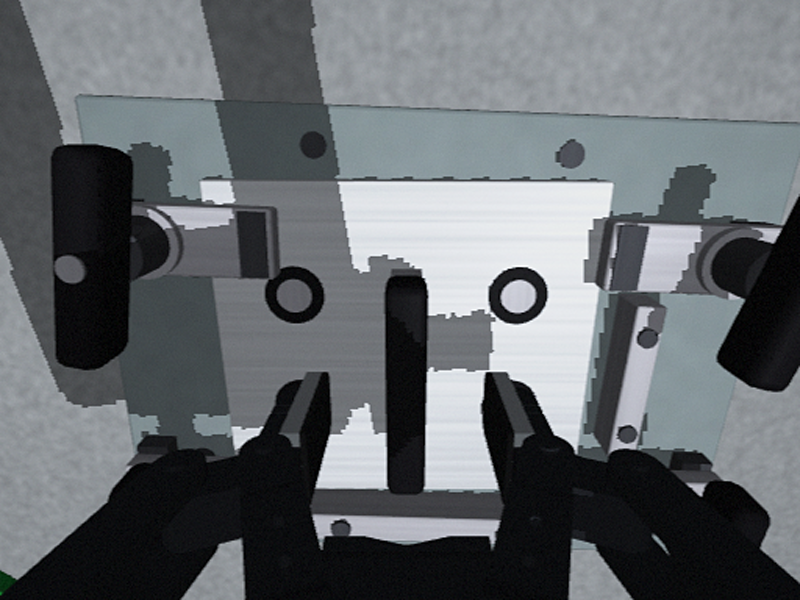

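Call:
{"fn": "apply_moves", "kwargs": {"xyz": [[0, 0.004, 0], [0, 0.008, 0], [0, 0.012, 0], [0, 0.016, 0], [0, 0.018, 0], [0, 0.018, 0]], "rot": [[0, 0, 0], [0, 0, 0], [0, 0, 0], [0, 0, 0], [0, 0, 0], [0, 0, 0]], "jaw": [-0.2, -0.2, -0.2, -0.2, -0.2, -0.2]}}

```text
time: 4.73
tcp_pos: [0.5542, -0.022, 0.0352]
orientation: [-0.705, 0.049, -0.048, 0.705]
contact_force: [0.1, 0.1, -0.1]
opening: 0.0508
```

```bash
python3 -c "
from h import *
st();shot('w5');st()
"
```

```text
t 4.73 p [ 0.5542 -0.022   0.0352] yawz 82.18 ydir [-0.001  0.    -1.   ] F [ 0.1  0.1 -0.1] T [0.01 0.04 0.03] open 0.0508 q6 -1.57
t 4.78 p [ 0.5545 -0.0221  0.0356] yawz 82.18 ydir [-0.001  0.    -1.   ] F [ 1.   0.2 -0.1] T [ 0.01  0.01 -0.  ] open 0.0513 q6 -1.57
```

View pics/w5.png

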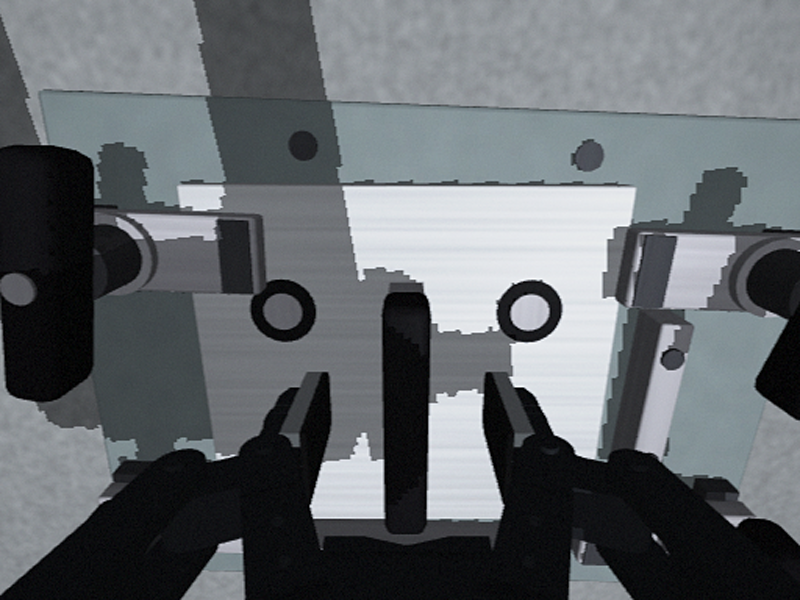

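Call:
{"fn": "apply_moves", "kwargs": {"xyz": [[0, 0.004, 0], [0, 0.008, 0], [0, 0.01, 0], [0, 0.01, 0], [0, 0.01, 0], [0, 0.01, 0], [0, 0.01, 0], [0, 0.01, 0]], "rot": [[0, 0, 0], [0, 0, 0], [0, 0, 0], [0, 0, 0], [0, 0, 0], [0, 0, 0], [0, 0, 0], [0, 0, 0]], "jaw": [-0.2, -0.2, -0.2, 1, 1, 1, 1, 1]}}

```text
time: 5.45
tcp_pos: [0.555, -0.0222, 0.0264]
orientation: [0.706, -0.048, 0.048, -0.705]
contact_force: [-0.2, -0.3, -0.2]
opening: 0.0134
```

```bash
python3 -c "
from h import *
st();shot('w6');st()
"
```

```text
t 5.45 p [ 0.555  -0.0222  0.0264] yawz 82.18 ydir [ 0. -0. -1.] F [-0.2 -0.3 -0.2] T [-0.01  0.08 -0.01] open 0.0134 q6 -1.57
t 5.5 p [ 0.555  -0.0222  0.0264] yawz 82.18 ydir [ 0. -0. -1.] F [ 0.6 -0.4  0.2] T [-0.05  0.01 -0.  ] open 0.0134 q6 -1.57
```

View pics/w6.png

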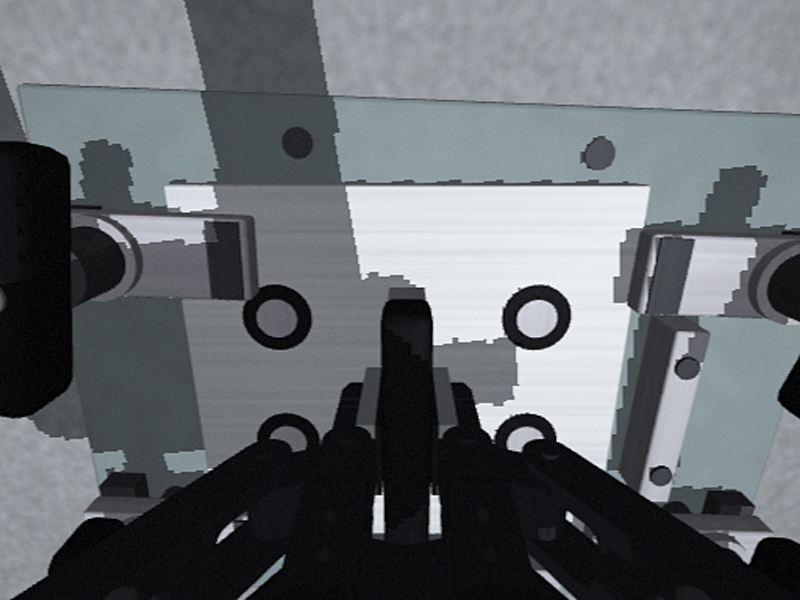

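Call:
{"fn": "apply_moves", "kwargs": {"xyz": [[0.001, 0, 0.001], [0.002, 0, 0.003], [0.004, 0, 0.005], [0.006, 0, 0.007], [0.007, 0, 0.009], [0.007, 0, 0.009]], "rot": [[0, 0.5, 0], [0, 1, 0], [0, 1.5, 0], [0, 2, 0], [0, 2, 0], [0, 2, 0]], "jaw": [1, 1, 1, 1, 1, 1]}}

```text
time: 6.0
tcp_pos: [0.5635, -0.0139, 0.0264]
orientation: [-0.704, 0.06, -0.061, 0.705]
contact_force: [-0.9, -0.8, 2.8]
opening: 0.0133
```

```bash
python3 -c "
from h import *
st();shot('w7');st()
"
```

```text
t 6.0 p [ 0.5635 -0.0139  0.0264] yawz 80.18 ydir [ 0.001  0.    -1.   ] F [-0.9 -0.8  2.8] T [-0.23  0.11 -0.06] open 0.0133 q6 -1.52
t 6.05 p [ 0.5635 -0.0139  0.0264] yawz 80.2 ydir [ 0.001  0.    -1.   ] F [ 0.5 -1.2  1.7] T [-0.22  0.07 -0.04] open 0.0136 q6 -1.52
```

View pics/w7.png

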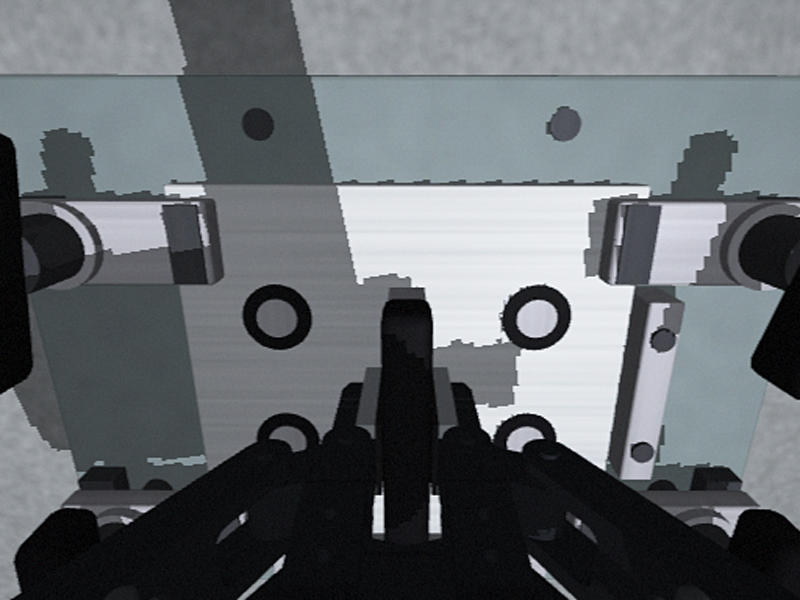

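Call:
{"fn": "apply_moves", "kwargs": {"xyz": [[0.001, 0, 0], [0.002, 0, 0], [0.003, 0, 0], [0.003, 0, 0]], "rot": [[0, 0, 0], [0, 0, 0], [0, 0, 0], [0, 0, 0]], "jaw": [1, 1, 1, 1]}}

```text
time: 6.38
tcp_pos: [0.5652, -0.0141, 0.0264]
orientation: [-0.704, 0.061, -0.06, 0.705]
contact_force: [-8.1, 0.2, 9.7]
opening: 0.0135
```

Call:
{"fn": "apply_moves", "kwargs": {"xyz": [[0, 0, 0.001], [0, 0, 0.002], [0, 0, 0.002]], "rot": [[0, 0, 0], [0, 0, 0], [0, 0, 0]], "jaw": [1, 1, 1]}}

```text
time: 6.63
tcp_pos: [0.5652, -0.0139, 0.0263]
orientation: [0.705, -0.061, 0.06, -0.704]
contact_force: [-10.0, -8.4, 9.1]
opening: 0.0132
```

```bash
python3 -c "
from h import *
st()
"
```

```text
t 6.63 p [ 0.5652 -0.0139  0.0263] yawz 80.18 ydir [-0.003 -0.002 -1.   ] F [-10.   -8.4   9.1] T [-1.18  1.35 -0.05] open 0.0132 q6 -1.51
```

```bash
python3 -c "
from h import *
shot('w8');st()
im=np.load('pics/w8.npz')['im'][110:330,260:460];cv2.imwrite('pics/w8c.png',cv2.resize(im,None,fx=2.7,fy=2.7,interpolation=cv2.INTER_CUBIC))
im,d=grab_frame('scene'); c=im[170:270,200:330]
cv2.imwrite('pics/s8c.png',cv2.resize(c,None,fx=6,fy=6,interpolation=cv2.INTER_CUBIC))
"
```

```text
t 6.68 p [ 0.5652 -0.0139  0.0264] yawz 80.18 ydir [-0.002 -0.002 -1.   ] F [-10.   -7.8   9.9] T [-1.14  1.38 -0.03] open 0.0135 q6 -1.51
```

View pics/w8c.png

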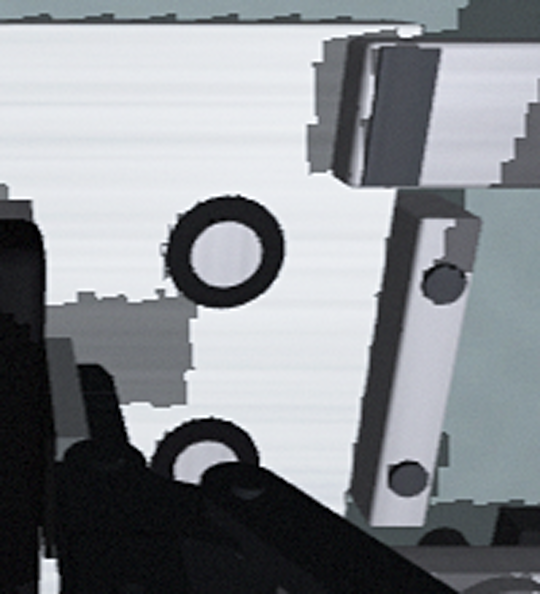

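View pics/s8c.png

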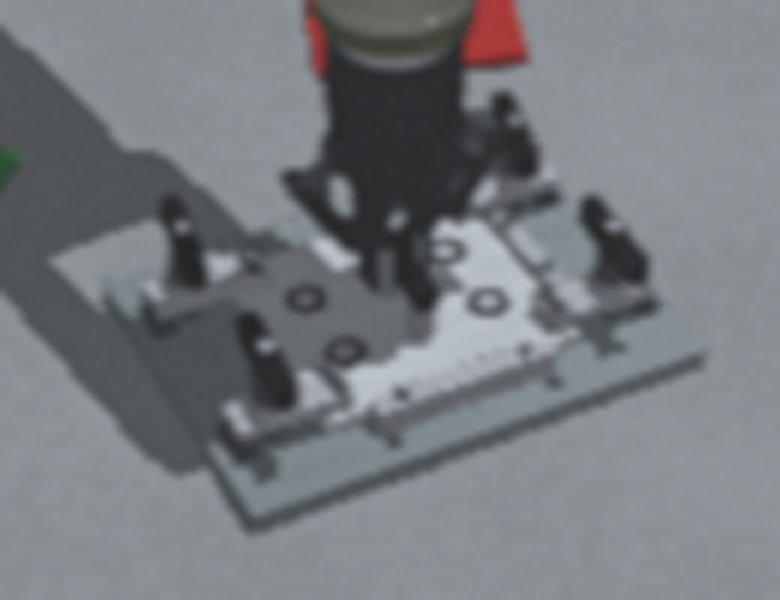

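```bash
python3 - <<'E'
from h import *
z=np.load('pics/w8.npz');T=z['T'];g=cv2.cvtColor(z['im'],cv2.COLOR_BGR2GRAY).astype(float)
# subpixel edges along columns
def edge(col,lo,hi,sgn):
    p=g[lo:hi,col-3:col+4].mean(1); d=np.diff(p)*sgn; i=d.argmax(); return lo+i+.5+0.5
for c in (250,300,340):
    p=g[30:140,c-2:c+3].mean(1); d=np.diff(p); k=np.argsort(-abs(d))[:4]; print(c,[(30+i,round(d[i],1)) for i in sorted(k)])
E
```

```text
250 [(np.int64(43), np.float64(-28.6)), (np.int64(115), np.float64(-58.8)), (np.int64(118), np.float64(106.2)), (np.int64(119), np.float64(32.6))]
300 [(np.int64(44), np.float64(-51.0)), (np.int64(45), np.float64(29.0)), (np.int64(114), np.float64(-76.4)), (np.int64(118), np.float64(125.0))]
340 [(np.int64(44), np.float64(-64.6)), (np.int64(45), np.float64(35.4)), (np.int64(115), np.float64(-77.2)), (np.int64(118), np.float64(124.0))]
```

```bash
python3 - <<'E'
from h import *
T=np.load('pics/w8.npz')['T']
c,s=np.cos(-.1725),np.sin(-.1725);ex=np.array([c,s]);ey=np.array([-s,c])
for u in (250,300,340):
    b=ray('wrist',u,45.3,.015,T)[:2];p=ray('wrist',u,115,.015,T)[:2];q=ray('wrist',u,118.8,.025,T)[:2]
    print(u,((p-b)@ex).round(4),((q-b)@ex).round(4),"fix x0",(b@ex+.105),"tcp",np.array([.5652,-.0139])@ex,np.array([.5652,-.0139])@ey)
print(np.array([.5666,-.0125])@ex,np.array([.5666,-.0125])@ey)
E
```

```text
250 0.0332 0.0344 fix x0 0.5608803500590214 tcp 0.5591975913970302 0.08332048833126299
300 0.0332 0.0344 fix x0 0.5608338040627417 tcp 0.5591975913970302 0.08332048833126299
340 0.0332 0.0344 fix x0 0.5607965912164954 tcp 0.5591975913970302 0.08332048833126299
0.5603365095295552 0.08494001464701263
```

Call:
{"fn": "apply_moves", "kwargs": {"xyz": [[0, -0.001, 0], [0.001, -0.001, 0], [0.002, -0.001, 0], [0.002, -0.001, 0]], "rot": [[0, 0, 0], [0, 0, 0], [0, 0, 0], [0, 0, 0]], "jaw": [1, 1, 1, 1]}}

```text
time: 7.07
tcp_pos: [0.5653, -0.0128, 0.0264]
orientation: [0.705, -0.063, 0.058, -0.704]
contact_force: [-16.7, -1.9, 11.3]
opening: 0.0134
```

```bash
python3 -c "
from h import *
st()
"
```

```text
t 7.07 p [ 0.5653 -0.0128  0.0264] yawz 80.2 ydir [-0.007  0.    -1.   ] F [-16.7  -1.9  11.3] T [-0.34  2.24 -0.02] open 0.0134 q6 -1.51
```

Call:
{"fn": "apply_moves", "kwargs": {"xyz": [[0, 0, 0.001], [0, 0, 0.002], [0, 0, 0.003], [0, 0, 0.003]], "rot": [[0, 0, 0], [0, 0, 0], [0, 0, 0], [0, 0, 0]], "jaw": [1, 1, 1, 1]}}

```text
time: 7.4
tcp_pos: [0.5652, -0.0128, 0.0263]
orientation: [0.706, -0.063, 0.058, -0.703]
contact_force: [-19.1, -16.4, 12.0]
opening: 0.0134
```

```bash
python3 -c "
from h import *
st();shot('w9');st()
im=np.load('pics/w9.npz')['im'][110:330,260:460];cv2.imwrite('pics/w9c.png',cv2.resize(im,None,fx=2.7,fy=2.7,interpolation=cv2.INTER_CUBIC))
"
```

```text
t 7.4 p [ 0.5652 -0.0128  0.0263] yawz 80.17 ydir [-0.008 -0.004 -1.   ] F [-19.1 -16.4  12. ] T [-2.39  2.67 -0.11] open 0.0134 q6 -1.51
t 7.45 p [ 0.5653 -0.0128  0.0263] yawz 80.16 ydir [-0.008 -0.004 -1.   ] F [-18.2 -14.6  12.7] T [-2.33  2.72 -0.08] open 0.0132 q6 -1.51
```

View pics/w9c.png

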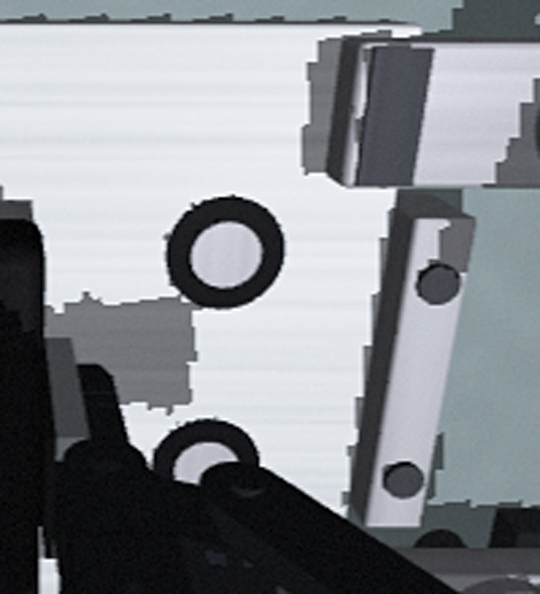

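Call:
{"fn": "apply_moves", "kwargs": {"xyz": [[-0.001, 0, -0.001], [-0.002, 0, -0.0015], [-0.002, 0, -0.0015], [-0.002, 0, -0.0015], [-0.002, 0, -0.0015], [-0.002, 0, -0.0015]], "rot": [[0, 0, 0], [0, 0, 0], [0, 0, 0], [0, 0, 0], [0, 0, 0], [0, 0, 0]], "jaw": [1, 1, 1, 0, 0, 0]}}

```text
time: 7.95
tcp_pos: [0.5669, -0.0108, 0.0272]
orientation: [-0.704, 0.06, -0.061, 0.705]
contact_force: [-0.5, 0.0, -0.2]
opening: 0.0425
```

```bash
python3 -c "
from h import *
st()
"
```

```text
t 7.95 p [ 0.5669 -0.0108  0.0272] yawz 80.19 ydir [ 0.001  0.001 -1.   ] F [-0.5  0.  -0.2] T [-0.05 -0.02 -0.01] open 0.0425 q6 -1.51
```

Call:
{"fn": "apply_moves", "kwargs": {"xyz": [[0, -0.02, 0], [0, -0.05, 0], [-0.01, -0.09, 0], [-0.02, -0.13, 0], [-0.035, -0.17, 0], [-0.035, -0.193, 0], [-0.035, -0.193, 0]], "rot": [[0, 0, 0], [0, 0, 0], [0, 0, 0], [0, 0, 0], [0, 0, 0], [0, 0, 0], [0, 0, 0]], "jaw": [0, 0, 0, 0, 0, 0, 0]}}

```text
time: 8.53
tcp_pos: [0.5354, -0.005, 0.2282]
orientation: [-0.704, 0.056, -0.065, 0.705]
contact_force: [0.7, 0.1, 1.3]
opening: 0.0425
```

```bash
python3 -c "
from h import *
st();shot('w10')
im=np.load('pics/w10.npz')['im'];c=im[70:270,130:400];print(c.shape);cv2.imwrite('pics/w10c.png',cv2.resize(c,None,fx=2.96,fy=2.96,interpolation=cv2.INTER_CUBIC))
"
```

```text
t 8.53 p [ 0.5354 -0.005   0.2282] yawz 80.23 ydir [ 0.012 -0.001 -1.   ] F [0.7 0.1 1.3] T [ 0.02 -0.08  0.04] open 0.0425 q6 -1.51
(200, 270, 3)
```

View pics/w10c.png

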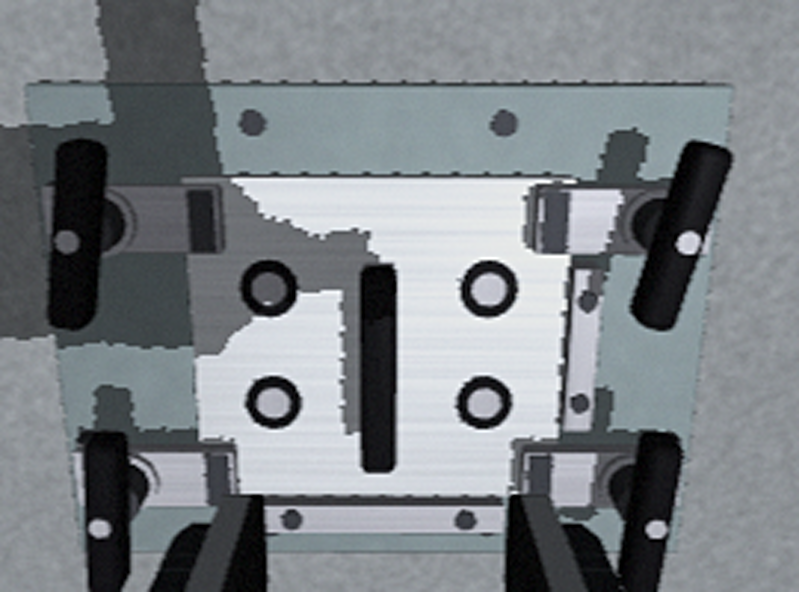

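```bash
python3 - <<'E'
from h import *
T=np.load('pics/w10.npz')['T']
P=lambda u,v,z: ray("wrist",u/2.96+130,v/2.96+70,z,T)[:2]
src=np.array([(-55,-106),(-55,106),(55,106),(55,-106)])/1000
th,t,r=rigid2(src,[P(u,v,.079) for u,v in [(66,242),(689,242),(656,529),(99,529)]]); print(th,t,(r*1000).round(1).tolist())
for n,a,b in [("NR",(82,145),(70,325)),("NL",(708,147),(654,325)),("NRpiv",(82,145),(66,242)),("FR",(108,440),(99,529)),("FL",(660,440),(656,529))]:
    d=P(*b,.079)-P(*a,.079); print(n,np.linalg.norm(d),-(np.arctan2(d[1],d[0])+.1725))
# plate corners
ex=np.array([np.cos(th),np.sin(th)]);ey=np.array([-ex[1],ex[0]])
for n,u,v,z in [("near",225,177,.025),("near",520,176,.025),("left",566,270,.025),("left",560,420,.025),("far fence",270,503,.033),("far fence",490,503,.033),("lf",574,270,.033),("lf",568,430,.033),("hn",379,265,.065),("hf",379,472,.065)]:
    d=P(u,v,z)-t; print(n,(d@ex*1000).round(1),(d@ey*1000).round(1))
# world studs from calibrated estimate
th=-.1725;ex=np.array([np.cos(th),np.sin(th)]);ey=np.array([-ex[1],ex[0]])
for n,s in zip(["NR","NL","FL","FR"],src): print(n,((.5603+s[0])*ex+(.0844+s[1])*ey).round(4))
E
```

```text
-0.1702877571371596 [ 0.56658187 -0.01263778] [[-0.1, 0.1], [-0.2, 0.2], [0.1, -0.2], [0.2, -0.1]]
NR 0.06262439143456248 0.17298875637595162
NL 0.06219523330816311 0.18797882008217703
NRpiv 0.03344204273058589 0.2686043318643555
FR 0.037559632397049195 0.1875589326087615
FL 0.03697792616691303 -0.06166433179856615
near -70.2 -60.1
near -70.7 55.7
left -33.0 76.2
left 32.9 78.0
far fence 68.5 -47.1
far fence 68.5 48.4
lf -34.9 77.7
lf 34.1 80.0
hn -44.0 0.5
hf 38.1 0.4
NR [ 0.4941 -0.108 ]
NL [0.5305 0.1008]
FL [0.6388 0.082 ]
FR [ 0.6025 -0.1269]
```

```bash
cat >> h.py <<'E'
SRC=dict(NR=(-.055,-.106),NL=(-.055,.106),FL=(.055,.106),FR=(.055,-.106))
EX=np.array([np.cos(-.1725),np.sin(-.1725)]);EY=np.array([-EX[1],EX[0]])
STUD={k:(.5603+s[0])*EX+(.0844+s[1])*EY for k,s in SRC.items()}
def bars(T,d,cam,zlo=.070,zhi=.085,names=None,rad=.037):
    m=camera_model(cam);v,u=np.mgrid[:384,:512];r=np.stack([u,v,np.ones_like(u)],-1)@np.linalg.inv(m["mtx"]).T*d[...,None]
    W=r@T[:3,:3].T+T[:3,3]
    for k in names or STUD:
        D=W[...,:2]-STUD[k]; M=(np.hypot(D[...,0],D[...,1])<rad)&(W[...,2]>zlo)&(W[...,2]<zhi)&(d>0)
        if M.sum()<30: print(k,"few",M.sum()); continue
        p=np.stack([D[M]@EX,D[M]@EY],1); zz=np.median(W[...,2][M])
        (cx,cy),(w,h),a=cv2.minAreaRect((p*1000).astype(np.float32))
        c=p-p.mean(0); w2,V=np.linalg.eigh(c.T@c); e=V[:,1]; e=e*np.sign(e[0]+1e-9)
        # clockwise angle positive
        print(k,"n",M.sum(),"z",zz.round(4),"ang_cw %.3f"%(-np.arctan2(e[1],e[0])),"ctr",(p.mean(0)*1000).round(1),"rect ctr",round(cx,1),round(cy,1),"wh",round(w,1),round(h,1),"a",round(a,1))
E
python3 - <<'E'
from h import *
z=np.load('pics/w10.npz'); bars(z['T'],z['d'],'wrist')
bars(camera_model("top")["pose"],np.load('pics/top0.npy'),'top')
z=np.load('pics/w1.npz'); bars(z['T'],z['d'],'wrist')
E
```

```text
NR n 928 z 0.0772 ang_cw 0.169 ctr [-2.1  1.4] rect ctr -0.4 -0.2 wh 14.7 65.6 a 80.4
NL n 930 z 0.077 ang_cw 0.228 ctr [-2.1 -1.7] rect ctr -0.5 -0.8 wh 14.7 65.6 a 76.8
FL n 695 z 0.0774 ang_cw 0.069 ctr [-3.6 -1.9] rect ctr -1.2 -0.7 wh 14.1 65.0 a 86.2
FR n 688 z 0.0774 ang_cw 0.068 ctr [-3.3  1.3] rect ctr -1.1 0.2 wh 14.5 65.2 a 86.8
NR n 92 z 0.0779 ang_cw 0.164 ctr [ 2.2 -0.3] rect ctr 2.1 -0.6 wh 13.7 65.2 a 81.1
NL n 94 z 0.0792 ang_cw 0.229 ctr [ 1.4 -0.7] rect ctr 1.4 -0.6 wh 13.7 64.3 a 76.8
FL n 98 z 0.0786 ang_cw 0.069 ctr [ 1.8 -1.1] rect ctr 2.3 -0.6 wh 14.3 65.6 a 85.6
FR n 93 z 0.0791 ang_cw 0.069 ctr [ 1.6 -0.4] rect ctr 1.3 -0.6 wh 13.9 66.2 a 84.9
NR n 709 z 0.0773 ang_cw 0.172 ctr [-2.  1.] rect ctr -0.6 -0.2 wh 14.5 65.5 a 79.5
NL n 730 z 0.0771 ang_cw 0.229 ctr [-1.8 -1.9] rect ctr -0.6 -0.9 wh 14.5 65.7 a 76.6
FL n 504 z 0.0775 ang_cw 0.108 ctr [-6.6 -2.1] rect ctr -1.4 -0.8 wh 14.0 64.6 a 86.6
FR n 561 z 0.0775 ang_cw 0.073 ctr [-2.9  0.9] rect ctr -1.4 0.2 wh 14.2 65.4 a 84.7
```

```bash
python3 -c "
from h import *
print(STUD); delta([*STUD['NL'],.10],67.0)
"
```

```text
{'NR': array([ 0.49409316, -0.10801204]), 'NL': array([0.53048206, 0.10084161]), 'FL': array([0.63884952, 0.08196057]), 'FR': array([ 0.60246062, -0.12689308])}
xyz [-0.023   0.1248  0.1034] rot [-0.12 13.23  0.48]
```

Call:
{"fn": "apply_moves", "kwargs": {"xyz": [[-0.023, 0.02, 0.035], [-0.023, 0.05, 0.07], [-0.023, 0.08, 0.1035], [-0.023, 0.11, 0.1035], [-0.023, 0.12, 0.1035], [-0.023, 0.12, 0.1035], [-0.023, 0.12, 0.1035]], "rot": [[0, 6, 0], [0, 13.2, 0], [0, 13.2, 0], [0, 13.2, 0], [0, 13.2, 0], [0, 13.2, 0], [0, 13.2, 0]], "jaw": [0, 0, 0, 0, 0, 0, 0]}}

```text
time: 9.17
tcp_pos: [0.5263, 0.1002, 0.0995]
orientation: [0.693, -0.142, 0.14, -0.693]
contact_force: [0.5, -0.2, 0.8]
opening: 0.0423
```

```bash
python3 -c "
from h import *
st();delta([*STUD['NL'],.048],67.0)
"
```

```text
t 9.17 p [0.5263 0.1002 0.0995] yawz 67.0 ydir [-0.002 -0.    -1.   ] F [ 0.5 -0.2  0.8] T [-0.   -0.   -0.03] open 0.0423 q6 -1.08
xyz [0.0037 0.0515 0.0023] rot [ 0.08 -0.   -0.12]
```

Call:
{"fn": "apply_moves", "kwargs": {"xyz": [[0.0035, 0.01, 0.002], [0.0035, 0.025, 0.002], [0.0035, 0.04, 0.002], [0.0035, 0.051, 0.002], [0.0035, 0.051, 0.002], [0.0035, 0.051, 0.002], [0.0035, 0.051, 0.002], [0.0035, 0.051, 0.002]], "rot": [[0, 0, 0], [0, 0, 0], [0, 0, 0], [0, 0, 0], [0, 0, 0], [0, 0, 0], [0, 0, 0], [0, 0, 0]], "jaw": [0, 0, 0, 0, 0.5, 1, 1, 1], "squeeze": 40}}

```text
time: 9.83
tcp_pos: [0.5315, 0.1008, 0.0499]
orientation: [0.693, -0.141, 0.141, -0.693]
contact_force: [-0.4, -1.8, -2.8]
opening: 0.0159
```

```bash
python3 -c "
from h import *
st();shot('w11')
"
```

```text
t 9.83 p [0.5315 0.1008 0.0499] yawz 66.97 ydir [ 0.001 -0.    -1.   ] F [-0.4 -1.8 -2.8] T [-0.29  0.07 -0.06] open 0.0159 q6 -1.08
```

View pics/w11.png

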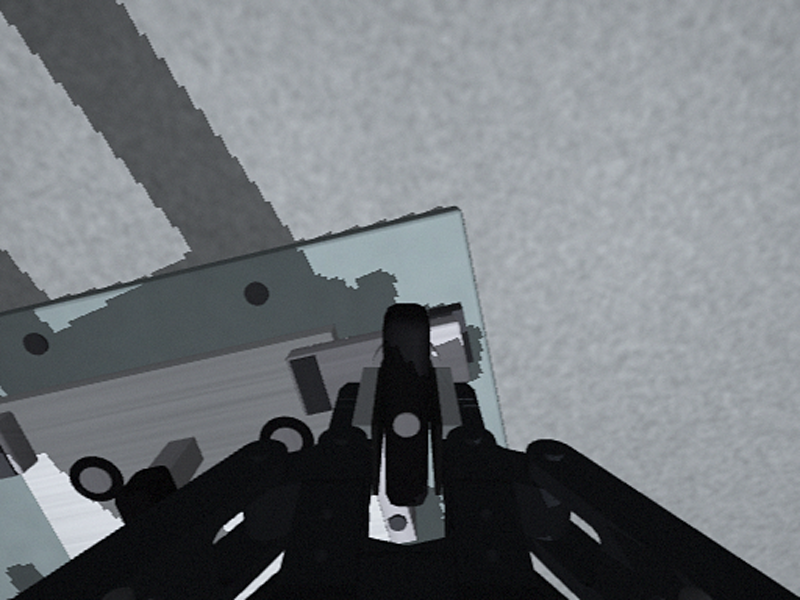

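Call:
{"fn": "apply_moves", "kwargs": {"xyz": [[0, 0, 0], [0, 0, 0], [0, 0.0003, 0], [0, 0.0007, 0], [0, 0.001, 0], [0, 0.0014, 0], [0, 0.0017, 0], [0, 0.0017, 0]], "rot": [[0, 0, 0], [0, 4, 0], [0, 10, 0], [0, 16, 0], [0, 22, 0], [0, 28, 0], [0, 32, 0], [0, 32, 0]], "jaw": [1, 1, 1, 1, 1, 1, 1, 1]}}

```text
time: 10.55
tcp_pos: [0.5315, 0.1008, 0.0482]
orientation: [0.627, -0.327, 0.328, -0.627]
contact_force: [-0.9, -4.2, 0.4]
opening: 0.0156
```

```bash
python3 -c "
from h import *
st();shot('w12');st()
"
```

```text
t 10.55 p [0.5315 0.1008 0.0482] yawz 34.81 ydir [ 0.001 -0.001 -1.   ] F [-0.9 -4.2  0.4] T [-0.62  0.31  0.1 ] open 0.0156 q6 -0.51
t 10.6 p [0.5315 0.1008 0.0482] yawz 35.07 ydir [ 0.001 -0.001 -1.   ] F [-3.  -4.   2.3] T [-0.63  0.3   0.06] open 0.0158 q6 -0.52
```

View pics/w12.png

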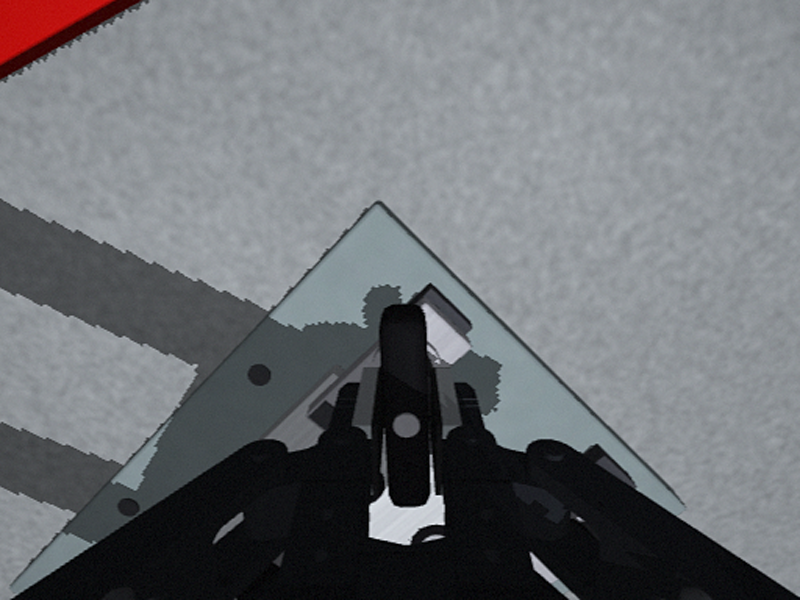

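Call:
{"fn": "apply_moves", "kwargs": {"xyz": [[0, 0, 0], [0, 0, 0], [0, -0.015, 0], [0, -0.035, 0], [0, -0.05, 0]], "rot": [[0, 0, 0], [0, 0, 0], [0, 0, 0], [0, 0, 0], [0, 0, 0]], "jaw": [0, 0, 0, 0, 0]}}

```text
time: 11.02
tcp_pos: [0.5315, 0.1016, 0.0988]
orientation: [-0.627, 0.326, -0.326, 0.628]
contact_force: [0.4, 0.6, -0.2]
opening: 0.0427
```

```bash
python3 -c "
from h import *
st();shot('w13');z=np.load('pics/w13.npz');bars(z['T'],z['d'],'wrist',zlo=.066,names=['NL']);delta([*STUD['FR'],.098],76.2)
"
```

```text
t 11.02 p [0.5315 0.1016 0.0988] yawz 35.08 ydir [ 0.001  0.001 -1.   ] F [ 0.4  0.6 -0.2] T [-0.03  0.01 -0.  ] open 0.0427 q6 -0.52
NL n 2061 z 0.0756 ang_cw 0.754 ctr [-3.   2.4] rect ctr -0.9 0.4 wh 14.0 65.3 a 46.8
xyz [ 0.2266  0.0045 -0.0752] rot [ -0.25 -41.12   0.25]
```

Call:
{"fn": "apply_moves", "kwargs": {"xyz": [[0.03, 0, -0.01], [0.065, 0, -0.022], [0.1, 0, -0.033], [0.135, 0, -0.045], [0.17, 0, -0.056], [0.205, 0, -0.068], [0.2265, 0.002, -0.075], [0.2265, 0.002, -0.075]], "rot": [[0, -5, 0], [0, -11, 0], [0, -17, 0], [0, -23, 0], [0, -29, 0], [0, -35, 0], [0, -41, 0], [0, -41, 0]], "jaw": [0, 0, 0, 0, 0, 0, 0, 0]}}

```text
time: 11.73
tcp_pos: [0.6006, -0.132, 0.0954]
orientation: [0.702, -0.084, 0.085, -0.702]
contact_force: [0.3, 0.3, 1.0]
opening: 0.0433
```

```bash
python3 -c "
from h import *
st();delta([*STUD['FR'],.048],76.2)
"
```

```text
t 11.73 p [ 0.6006 -0.132   0.0954] yawz 76.24 ydir [ 0.002 -0.001 -1.   ] F [0.3 0.3 1. ] T [-0.01 -0.04  0.01] open 0.0433 q6 -1.63
xyz [0.0005 0.0474 0.0055] rot [0.06 0.04 0.11]
```

Call:
{"fn": "apply_moves", "kwargs": {"xyz": [[0, 0.005, 0], [0, 0.015, 0]], "rot": [[0, 0, 0], [0, 0, 0]], "jaw": [0, 0]}}

```text
time: 11.9
tcp_pos: [0.6005, -0.1272, 0.0812]
orientation: [-0.702, 0.086, -0.088, 0.702]
contact_force: [0.7, 0.6, 1.0]
opening: 0.0427
```

```bash
python3 -c "
from h import *
st();delta([*STUD['FR'],.048],76.2)
"
```

```text
t 11.9 p [ 0.6005 -0.1272  0.0812] yawz 75.91 ydir [ 0.002 -0.    -1.   ] F [0.7 0.6 1. ] T [-0.01 -0.03 -0.04] open 0.0427 q6 -1.62
xyz [0.0017 0.0332 0.0007] rot [-0.03 -0.29  0.14]
```

Call:
{"fn": "apply_moves", "kwargs": {"xyz": [[0.0017, 0.012, 0.0007], [0.0017, 0.025, 0.0007], [0.0017, 0.033, 0.0007], [0.0017, 0.033, 0.0007], [0.0017, 0.033, 0.0007], [0.0017, 0.033, 0.0007], [0.0017, 0.033, 0.0007]], "rot": [[0, 0, 0], [0, 0, 0], [0, 0, 0], [0, 0, 0], [0, 0, 0], [0, 0, 0], [0, 0, 0]], "jaw": [0, 0, 0, 1, 1, 1, 1]}}

```text
time: 12.48
tcp_pos: [0.6003, -0.1264, 0.0465]
orientation: [-0.702, 0.087, -0.085, 0.702]
contact_force: [-1.9, 3.0, -9.3]
opening: 0.0169
```

```bash
python3 -c "
from h import *
st()
"
```

```text
t 12.48 p [ 0.6003 -0.1264  0.0465] yawz 76.0 ydir [-0.002  0.001 -1.   ] F [-1.9  3.  -9.3] T [0.44 0.18 0.06] open 0.0169 q6 -1.62
```

Call:
{"fn": "apply_moves", "kwargs": {"xyz": [[0, -0.0015, 0], [0, -0.0012, 0], [0, -0.001, 0], [0, -0.0006, 0], [0, -0.0003, 0], [0, 0, 0], [0, 0.0003, 0], [0, 0.0006, 0]], "rot": [[0, 2, 0], [0, 8, 0], [0, 14.5, 0], [0, 21, 0], [0, 27.5, 0], [0, 34, 0], [0, 40, 0], [0, 43, 0]], "jaw": [1, 1, 1, 1, 1, 1, 1, 1]}}

```text
time: 13.15
tcp_pos: [0.6013, -0.1247, 0.0446]
orientation: [-0.619, 0.34, -0.338, 0.622]
contact_force: [9.2, 8.5, -21.1]
opening: 0.0169
```

```bash
python3 -c "
from h import *
st()
"
```

```text
t 13.15 p [ 0.6013 -0.1247  0.0446] yawz 32.69 ydir [-0.     0.003 -1.   ] F [  9.2   8.5 -21.1] T [ 1.47 -1.69  0.25] open 0.0169 q6 -0.86
```

Call:
{"fn": "apply_moves", "kwargs": {"xyz": [[0, 0, 0], [0, 0, 0], [0, -0.015, 0], [0, -0.035, 0], [0, -0.05, 0], [0, -0.05, 0]], "rot": [[0, 0, 0], [0, 0, 0], [0, 0, 0], [0, 0, 0], [0, 0, 0], [0, 0, 0]], "jaw": [0, 0, 0, 0, 0, 0]}}

```text
time: 13.65
tcp_pos: [0.6048, -0.1287, 0.1029]
orientation: [-0.621, 0.334, -0.341, 0.622]
contact_force: [1.2, -0.4, 1.0]
opening: 0.0426
```

```bash
python3 -c "
from h import *
st();shot('w14');z=np.load('pics/w14.npz');bars(z['T'],z['d'],'wrist',zlo=.066,names=['FR','NR']);delta([*STUD['NR'],.098],70.5)
"
```

```text
t 13.65 p [ 0.6048 -0.1287  0.1029] yawz 33.01 ydir [ 0.009 -0.003 -1.   ] F [ 1.2 -0.4  1. ] T [ 0.02 -0.01 -0.07] open 0.0426 q6 -0.87
FR n 1986 z 0.0755 ang_cw 0.797 ctr [-3.   2.4] rect ctr -1.0 0.3 wh 14.0 65.0 a 44.4
NR n 3471 z 0.0772 ang_cw 0.172 ctr [-0.6  1.9] rect ctr 0.1 0.1 wh 14.6 65.2 a 80.4
xyz [-0.077   0.0021 -0.081 ] rot [ -0.13 -37.5    0.4 ]
```

View pics/w14.png

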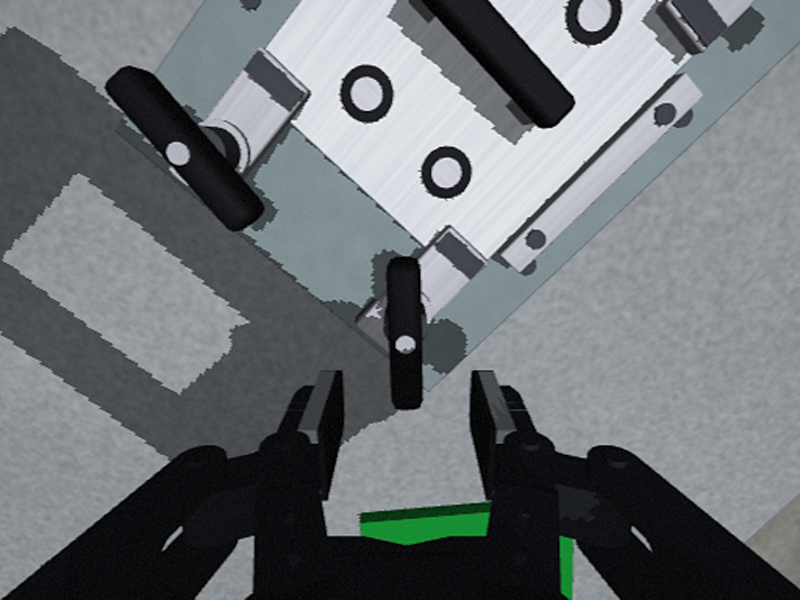

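Call:
{"fn": "apply_moves", "kwargs": {"xyz": [[-0.02, 0, -0.02], [-0.045, 0, -0.045], [-0.065, 0, -0.068], [-0.075, 0, -0.08], [-0.075, 0, -0.08], [-0.075, 0.01, -0.08], [-0.075, 0.015, -0.08], [-0.075, 0.015, -0.08]], "rot": [[0, -7, 0], [0, -14, 0], [0, -21, 0], [0, -28, 0], [0, -35, 0], [0, -37.5, 0], [0, -37.5, 0], [0, -37.5, 0]], "jaw": [0, 0, 0, 0, 0, 0, 0, 0]}}

```text
time: 14.37
tcp_pos: [0.4922, -0.1077, 0.0803]
orientation: [-0.697, 0.121, -0.12, 0.697]
contact_force: [1.0, -0.2, -0.1]
opening: 0.0426
```

```bash
python3 -c "
from h import *
st();delta([*STUD['NR'],.049],70.4)
"
```

```text
t 14.37 p [ 0.4922 -0.1077  0.0803] yawz 70.37 ydir [-0.002  0.001 -1.   ] F [ 1.  -0.2 -0.1] T [-0.01  0.06 -0.04] open 0.0426 q6 -1.55
xyz [0.0019 0.0313 0.0003] rot [ 0.01 -0.03 -0.13]
```

Call:
{"fn": "apply_moves", "kwargs": {"xyz": [[0.002, 0.012, 0], [0.002, 0.024, 0], [0.002, 0.031, 0], [0.002, 0.031, 0], [0.002, 0.031, 0], [0.002, 0.031, 0], [0.002, 0.031, 0], [0.002, 0.031, 0]], "rot": [[0, 0, 0], [0, 0, 0], [0, 0, 0], [0, 0, 0], [0, 0, 0], [0, 0, 0], [0, 0, 0], [0, 0, 0]], "jaw": [0, 0, 0, 1, 1, 1, 1, 1]}}

```text
time: 15.03
tcp_pos: [0.4945, -0.108, 0.0502]
orientation: [-0.697, 0.12, -0.119, 0.697]
contact_force: [-0.4, 2.9, -8.3]
opening: 0.0155
```

Call:
{"fn": "apply_moves", "kwargs": {"xyz": [[0, 0, 0], [0, 0.0003, 0], [0, 0.0007, 0], [0, 0.001, 0], [0, 0.0013, 0], [0, 0.0016, 0], [0, 0.0019, 0], [0, 0.0019, 0]], "rot": [[0, 4, 0], [0, 10, 0], [0, 16, 0], [0, 22, 0], [0, 28, 0], [0, 34, 0], [0, 36.5, 0], [0, 36.5, 0]], "jaw": [1, 1, 1, 1, 1, 1, 1, 1]}}

```text
time: 15.7
tcp_pos: [0.4947, -0.1079, 0.0484]
orientation: [-0.624, 0.333, -0.332, 0.624]
contact_force: [0.2, 3.9, -7.8]
opening: 0.0155
```

Call:
{"fn": "apply_moves", "kwargs": {"xyz": [[0, 0, 0], [0, 0, 0], [0, -0.015, 0], [0, -0.035, 0], [0, -0.05, 0], [0, -0.05, 0]], "rot": [[0, 0, 0], [0, 0, 0], [0, 0, 0], [0, 0, 0], [0, 0, 0], [0, 0, 0]], "jaw": [0, 0, 0, 0, 0, 0]}}

```text
time: 16.2
tcp_pos: [0.4988, -0.11, 0.1041]
orientation: [-0.624, 0.329, -0.335, 0.625]
contact_force: [1.5, -0.3, 0.3]
opening: 0.0429
```

```bash
python3 -c "
from h import *
st();shot('w15');z=np.load('pics/w15.npz');bars(z['T'],z['d'],'wrist',zlo=.066,names=['NR','NL','FR']);delta([*STUD['FL'],.098],76.2)
"
```

```text
t 16.2 p [ 0.4988 -0.11    0.1041] yawz 34.05 ydir [ 0.008 -0.003 -1.   ] F [ 1.5 -0.3  0.3] T [0.03 0.02 0.04] open 0.0429 q6 -0.91
NR n 1994 z 0.0755 ang_cw 0.767 ctr [-3.   2.4] rect ctr -0.9 0.3 wh 14.0 65.6 a 46.1
NL few 0
FR n 538 z 0.0746 ang_cw 0.774 ctr [-18.7  16.4] rect ctr -1.9 -0.0 wh 14.0 66.1 a 42.9
xyz [-0.08    0.0047  0.224 ] rot [ -0.1  -42.17   0.39]
```

View pics/w15.png

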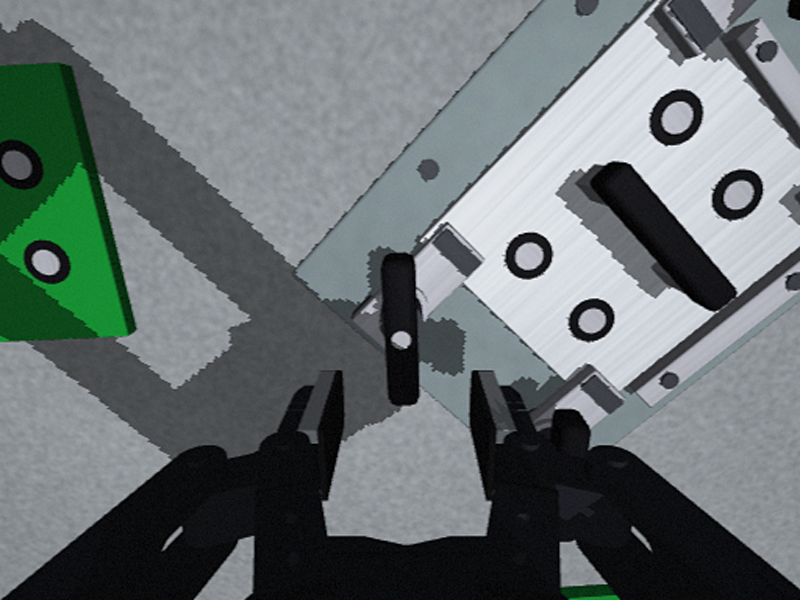

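Call:
{"fn": "apply_moves", "kwargs": {"xyz": [[-0.01, 0, 0.03], [-0.022, 0, 0.065], [-0.034, 0, 0.1], [-0.046, 0, 0.135], [-0.058, 0, 0.17], [-0.07, 0, 0.203], [-0.078, 0, 0.225], [-0.078, 0.004, 0.225]], "rot": [[0, -5, 0], [0, -11, 0], [0, -17, 0], [0, -23, 0], [0, -29, 0], [0, -35, 0], [0, -41, 0], [0, -42, 0]], "jaw": [0, 0, 0, 0, 0, 0, 0, 0]}}

```text
time: 16.92
tcp_pos: [0.6408, 0.086, 0.0952]
orientation: [-0.702, 0.082, -0.084, 0.703]
contact_force: [0.1, -0.3, 0.3]
opening: 0.0428
```

Call:
{"fn": "apply_moves", "kwargs": {"xyz": [[0, 0.005, 0], [0, 0.01, 0]], "rot": [[0, 0, 0], [0, 0, 0]], "jaw": [0, 0]}}

```text
time: 17.08
tcp_pos: [0.6377, 0.0815, 0.0837]
orientation: [0.702, -0.087, 0.086, -0.702]
contact_force: [0.3, 0.4, 0.3]
opening: 0.0427
```

```bash
python3 -c "
from h import *
st();delta([*STUD['FL'],.049],76.2)
"
```

```text
t 17.08 p [0.6377 0.0815 0.0837] yawz 75.93 ydir [-0.001 -0.001 -1.   ] F [0.3 0.4 0.3] T [0.03 0.05 0.04] open 0.0427 q6 -1.28
xyz [0.001  0.0347 0.0007] rot [ 0.05 -0.27 -0.05]
```

Descend, grip, turn 42.5°, release.

Call:
{"fn": "apply_moves", "kwargs": {"xyz": [[0.001, 0.012, 0], [0.001, 0.025, 0], [0.001, 0.034, 0], [0.001, 0.034, 0], [0.001, 0.034, 0], [0.001, 0.034, 0], [0.001, 0.034, 0], [0.001, 0.034, 0]], "rot": [[0, 0, 0], [0, 0, 0], [0, 0, 0], [0, 0, 0], [0, 0, 0], [0, 0, 0], [0, 0, 0], [0, 0, 0]], "jaw": [0, 0, 0, 1, 1, 1, 1, 1]}}

```text
time: 17.75
tcp_pos: [0.638, 0.082, 0.0498]
orientation: [-0.702, 0.087, -0.085, 0.702]
contact_force: [-0.5, 3.3, -11.4]
opening: 0.0161
```

Call:
{"fn": "apply_moves", "kwargs": {"xyz": [[0, 0, 0], [0, 0.0004, 0], [0, 0.0008, 0], [0, 0.0012, 0], [0, 0.0015, 0], [0, 0.0018, 0], [0, 0.0022, 0], [0, 0.0022, 0]], "rot": [[0, 5, 0], [0, 11.5, 0], [0, 18, 0], [0, 24.5, 0], [0, 31, 0], [0, 37.5, 0], [0, 42.5, 0], [0, 42.5, 0]], "jaw": [1, 1, 1, 1, 1, 1, 1, 1]}}

```text
time: 18.42
tcp_pos: [0.6386, 0.083, 0.0477]
orientation: [-0.622, 0.337, -0.336, 0.622]
contact_force: [1.5, 7.7, -14.5]
opening: 0.016
```

Call:
{"fn": "apply_moves", "kwargs": {"xyz": [[0, 0, 0], [0, 0, 0], [0, -0.015, 0], [0, -0.035, 0], [0, -0.05, 0], [0, -0.05, 0]], "rot": [[0, 0, 0], [0, 0, 0], [0, 0, 0], [0, 0, 0], [0, 0, 0], [0, 0, 0]], "jaw": [0, 0, 0, 0, 0, 0]}}

```text
time: 18.92
tcp_pos: [0.6431, 0.0813, 0.1051]
orientation: [-0.621, 0.332, -0.338, 0.624]
contact_force: [1.3, -0.4, 1.2]
opening: 0.0429
```

```bash
python3 -c "
from h import *
st();shot('w16');z=np.load('pics/w16.npz');bars(z['T'],z['d'],'wrist',zlo=.066)
"
```

```text
t 18.92 p [0.6431 0.0813 0.1051] yawz 33.47 ydir [ 0.009 -0.    -1.   ] F [ 1.3 -0.4  1.2] T [-0.01 -0.06 -0.03] open 0.0429 q6 -0.54
NR few 0
NL n 3328 z 0.0754 ang_cw 0.754 ctr [-0.1  2.6] rect ctr 0.1 0.4 wh 14.0 65.9 a 46.7
FL n 1955 z 0.0755 ang_cw 0.781 ctr [-2.8  2.3] rect ctr -0.7 0.1 wh 14.0 65.6 a 45.2
FR few 0
```

View pics/w16.png

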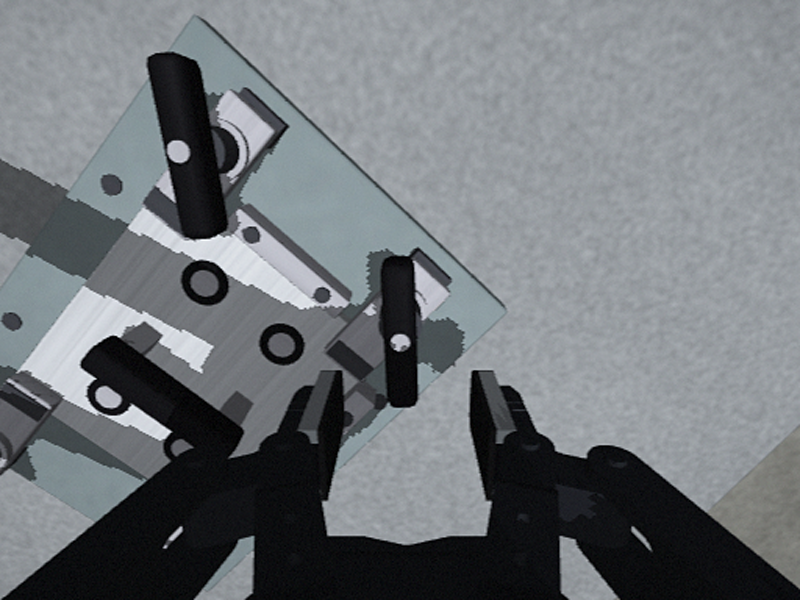

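Call:
{"fn": "apply_moves", "kwargs": {"xyz": [[-0.025, 0, -0.026], [-0.05, 0, -0.053], [-0.07, 0, -0.075], [-0.0755, 0.005, -0.0795], [-0.0755, 0.015, -0.0795], [-0.0755, 0.015, -0.0795]], "rot": [[0, -3.4, 0], [0, -3.4, 0], [0, -3.4, 0], [0, -3.4, 0], [0, -3.4, 0], [0, -3.4, 0]], "jaw": [0, 0, 0, 0, 0, 0]}}

```text
time: 19.47
tcp_pos: [0.5304, 0.1005, 0.0818]
orientation: [0.633, -0.316, 0.316, -0.632]
contact_force: [-0.2, 0.3, -0.2]
opening: 0.0429
```

```bash
python3 -c "
from h import *
st();delta([*STUD['NL'],.047],36.9)
"
```

```text
t 19.47 p [0.5304 0.1005 0.0818] yawz 36.9 ydir [-0.001 -0.001 -1.   ] F [-0.2  0.3 -0.2] T [-0.02 -0.02  0.03] open 0.0429 q6 -0.55
xyz [-0.0002  0.0348  0.0003] rot [ 0.08  0.   -0.03]
```

Call:
{"fn": "apply_moves", "kwargs": {"xyz": [[0, 0.012, 0], [0, 0.025, 0], [0, 0.0345, 0], [0, 0.0345, 0], [0, 0.0345, 0], [0, 0.0345, 0], [0, 0.0345, 0], [0, 0.0345, 0]], "rot": [[0, 0, 0], [0, 0, 0], [0, 0, 0], [0, 0, 0], [0, 0, 0], [0, 0, 0], [0, 0, 0], [0, 0, 0]], "jaw": [0, 0, 0, 1, 1, 1, 1, 1], "squeeze": 60}}

```text
time: 20.13
tcp_pos: [0.5308, 0.101, 0.0483]
orientation: [0.633, -0.316, 0.316, -0.632]
contact_force: [5.1, 2.7, -16.5]
opening: 0.014
```

Call:
{"fn": "apply_moves", "kwargs": {"xyz": [[0, 0.0003, 0], [0, 0.0006, 0], [0, 0.001, 0], [0, 0.0014, 0], [0, 0.0018, 0], [0, 0.0022, 0], [0, 0.0025, 0], [0, 0.0025, 0]], "rot": [[0, 6, 0], [0, 13, 0], [0, 20, 0], [0, 27, 0], [0, 34, 0], [0, 41, 0], [0, 47, 0], [0, 49, 0]], "jaw": [1, 1, 1, 1, 1, 1, 1, 1]}}

```text
time: 20.8
tcp_pos: [0.5312, 0.1013, 0.046]
orientation: [-0.443, 0.551, -0.551, 0.443]
contact_force: [6.4, 3.9, -17.0]
opening: 0.014
```

```bash
python3 -c "
from h import *
st();shot('w17')
"
```

```text
t 20.8 p [0.5312 0.1013 0.046 ] yawz -12.45 ydir [ 0.     0.001 -1.   ] F [  6.4   3.9 -17. ] T [ 0.73 -1.1   0.32] open 0.014 q6 0.31
```

View pics/w17.png

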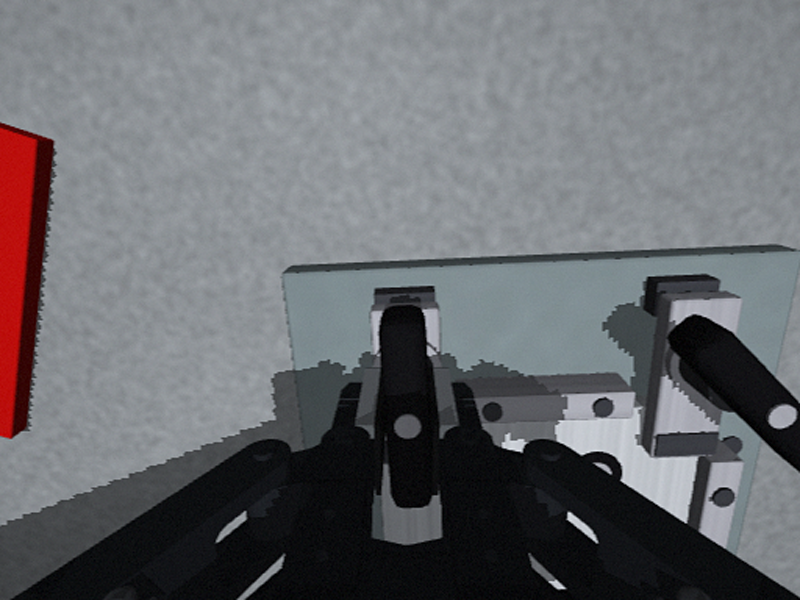

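Call:
{"fn": "apply_moves", "kwargs": {"xyz": [[0, 0, 0], [0, 0, 0], [0, 0, 0], [0, -0.015, 0], [0, -0.035, 0], [0, -0.05, 0], [0, -0.05, 0]], "rot": [[0, 2, 0], [0, 2, 0], [0, 2, 0], [0, 2, 0], [0, 2, 0], [0, 2, 0], [0, 2, 0]], "jaw": [1, 0, 0, 0, 0, 0, 0]}}

```text
time: 21.43
tcp_pos: [0.5345, 0.101, 0.1019]
orientation: [0.433, -0.556, 0.559, -0.437]
contact_force: [0.6, 0.2, 1.0]
opening: 0.0427
```

```bash
python3 -c "
from h import *
st();shot('w18');z=np.load('pics/w18.npz');bars(z['T'],z['d'],'wrist',zlo=.063,names=['NL','FL']);delta([*STUD['FR'],.083],80.12-45.7)
"
```

```text
t 21.43 p [0.5345 0.101  0.1019] yawz -14.08 ydir [ 0.008  0.001 -1.   ] F [0.6 0.2 1. ] T [ 0.02 -0.08 -0.03] open 0.0427 q6 0.34
NL n 1964 z 0.0733 ang_cw 1.564 ctr [-0.3  3.6] rect ctr -0.5 0.8 wh 14.0 65.3 a 0.4
FL n 2205 z 0.0754 ang_cw 0.782 ctr [-4.2  3.2] rect ctr -1.1 0.7 wh 14.1 66.0 a 45.3
xyz [0.2042 0.0174 0.1221] rot [-3.400e-01 -4.851e+01  4.000e-02]
```

View pics/w18.png

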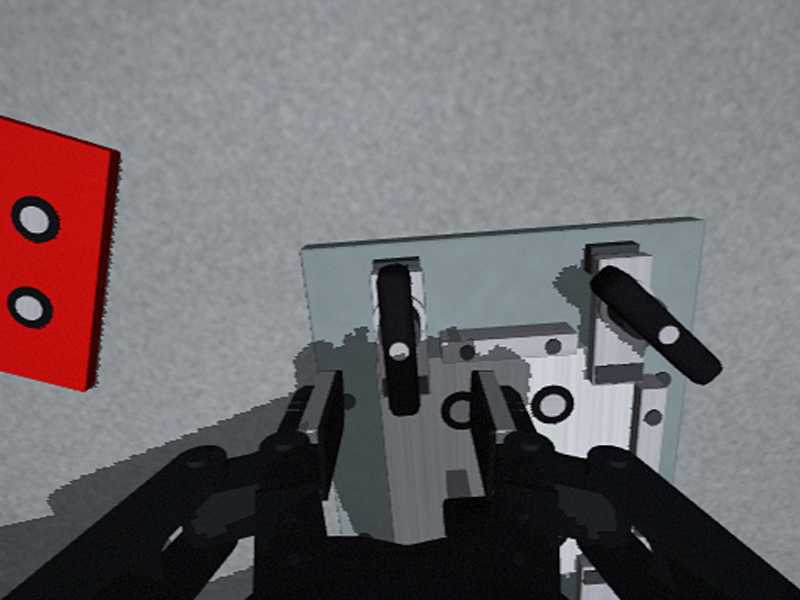

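Call:
{"fn": "apply_moves", "kwargs": {"xyz": [[0.025, 0, 0.015], [0.055, 0, 0.034], [0.085, 0, 0.052], [0.115, 0, 0.071], [0.145, 0, 0.089], [0.175, 0, 0.108], [0.2034, 0, 0.125], [0.2034, 0.004, 0.125]], "rot": [[0, -6, 0], [0, -13, 0], [0, -20, 0], [0, -27, 0], [0, -34, 0], [0, -41, 0], [0, -48, 0], [0, -48.5, 0]], "jaw": [0, 0, 0, 0, 0, 0, 0, 0]}}

```text
time: 22.15
tcp_pos: [0.6042, -0.1331, 0.0933]
orientation: [0.627, -0.327, 0.329, -0.626]
contact_force: [0.8, 0.0, 0.9]
opening: 0.0427
```

Call:
{"fn": "apply_moves", "kwargs": {"xyz": [[0, 0.005, 0], [0, 0.01, 0]], "rot": [[0, 0, 0], [0, 0, 0]], "jaw": [0, 0]}}

```text
time: 22.32
tcp_pos: [0.6022, -0.1266, 0.0816]
orientation: [-0.625, 0.331, -0.33, 0.625]
contact_force: [-0.1, 0.9, -0.5]
opening: 0.0423
```

```bash
python3 -c "
from h import *
st();delta([*STUD['FR'],.0475],80.12-45.7)
"
```

```text
t 22.32 p [ 0.6022 -0.1266  0.0816] yawz 34.24 ydir [-0.001  0.001 -1.   ] F [-0.1  0.9 -0.5] T [ 0.03  0.06 -0.  ] open 0.0423 q6 -0.89
xyz [0.0004 0.0341 0.0001] rot [ 0.04 -0.18 -0.08]
```

Call:
{"fn": "apply_moves", "kwargs": {"xyz": [[0, 0.012, 0], [0, 0.025, 0], [0, 0.034, 0], [0, 0.034, 0], [0, 0.034, 0], [0, 0.034, 0], [0, 0.034, 0], [0, 0.034, 0]], "rot": [[0, 0, 0], [0, 0, 0], [0, 0, 0], [0, 0, 0], [0, 0, 0], [0, 0, 0], [0, 0, 0], [0, 0, 0]], "jaw": [0, 0, 0, 1, 1, 1, 1, 1]}}

```text
time: 22.98
tcp_pos: [0.6021, -0.1257, 0.0478]
orientation: [-0.625, 0.331, -0.329, 0.626]
contact_force: [1.4, 5.4, -9.8]
opening: 0.0146
```

Call:
{"fn": "apply_moves", "kwargs": {"xyz": [[0, 0.0003, 0], [0, 0.0006, 0], [0, 0.001, 0], [0, 0.0014, 0], [0, 0.0018, 0], [0, 0.0022, 0], [0, 0.0025, 0], [0, 0.0025, 0]], "rot": [[0, 6, 0], [0, 13, 0], [0, 20, 0], [0, 27, 0], [0, 34, 0], [0, 41, 0], [0, 46.5, 0], [0, 48.5, 0]], "jaw": [1, 1, 1, 1, 1, 1, 1, 1]}}

```text
time: 23.65
tcp_pos: [0.6034, -0.1256, 0.0457]
orientation: [-0.433, 0.559, -0.558, 0.434]
contact_force: [8.0, 6.3, -13.8]
opening: 0.0144
```

Call:
{"fn": "apply_moves", "kwargs": {"xyz": [[0, 0, 0], [0, 0, 0], [0, 0, 0], [0, -0.015, 0], [0, -0.035, 0], [0, -0.05, 0], [0, -0.05, 0]], "rot": [[0, 1, 0], [0, 1, 0], [0, 1, 0], [0, 1, 0], [0, 1, 0], [0, 1, 0], [0, 1, 0]], "jaw": [1, 0, 0, 0, 0, 0, 0]}}

```text
time: 24.23
tcp_pos: [0.6061, -0.1284, 0.102]
orientation: [0.428, -0.559, 0.564, -0.431]
contact_force: [-0.7, -0.6, 0.5]
opening: 0.0427
```

```bash
python3 -c "
from h import *
st();shot('w19');z=np.load('pics/w19.npz');bars(z['T'],z['d'],'wrist',zlo=.063,names=['FR','NR']);delta([*STUD['NR'],.083],80.12-43.9)
"
```

```text
t 24.23 p [ 0.6061 -0.1284  0.102 ] yawz -15.12 ydir [ 0.008 -0.003 -1.   ] F [-0.7 -0.6  0.5] T [-0.01 -0.03  0.03] open 0.0427 q6 -0.03
FR n 1982 z 0.0733 ang_cw 1.565 ctr [-0.4  3.5] rect ctr -0.6 0.6 wh 14.1 65.2 a 0.3
NR n 2861 z 0.0748 ang_cw 0.765 ctr [1.5 2.7] rect ctr 0.1 0.7 wh 14.7 66.1 a 45.7
xyz [ 0.0095  0.0163 -0.1127] rot [ -0.33 -51.34   0.2 ]
```

Call:
{"fn": "apply_moves", "kwargs": {"xyz": [[0.002, 0, -0.02], [0.004, 0, -0.045], [0.007, 0, -0.07], [0.009, 0, -0.095], [0.0104, 0, -0.109], [0.0104, 0.004, -0.109], [0.0104, 0.01, -0.109], [0.0104, 0.014, -0.109]], "rot": [[0, -6, 0], [0, -13, 0], [0, -20, 0], [0, -27, 0], [0, -34, 0], [0, -41, 0], [0, -48, 0], [0, -51.3, 0]], "jaw": [0, 0, 0, 0, 0, 0, 0, 0]}}

```text
time: 24.95
tcp_pos: [0.4943, -0.1087, 0.0815]
orientation: [0.632, -0.318, 0.318, -0.632]
contact_force: [0.1, -0.1, 0.1]
opening: 0.043
```

Call:
{"fn": "apply_moves", "kwargs": {"xyz": [[0, 0, 0]], "rot": [[0, 0, 0]], "jaw": [0]}}

```text
time: 25.03
tcp_pos: [0.4938, -0.1085, 0.0809]
orientation: [0.631, -0.32, 0.319, -0.631]
contact_force: [0.5, -0.5, -1.3]
opening: 0.0429
```

```bash
python3 -c "
from h import *
st();delta([*STUD['NR'],.0475],80.12-43.9)
"
```

```text
t 25.03 p [ 0.4938 -0.1085  0.0809] yawz 36.34 ydir [-0.002  0.    -1.   ] F [ 0.5 -0.5 -1.3] T [-0.02 -0.   -0.04] open 0.0429 q6 -0.95
xyz [-0.0002  0.0334  0.0006] rot [ 0.08  0.12 -0.08]
```

Call:
{"fn": "apply_moves", "kwargs": {"xyz": [[0, 0.012, 0.0005], [0, 0.025, 0.0005], [0, 0.0335, 0.0005], [0, 0.0335, 0.0005], [0, 0.0335, 0.0005], [0, 0.0335, 0.0005], [0, 0.0335, 0.0005], [0, 0.0335, 0.0005]], "rot": [[0, 0, 0], [0, 0, 0], [0, 0, 0], [0, 0, 0], [0, 0, 0], [0, 0, 0], [0, 0, 0], [0, 0, 0]], "jaw": [0, 0, 0, 1, 1, 1, 1, 1]}}

```text
time: 25.7
tcp_pos: [0.495, -0.1084, 0.0497]
orientation: [0.631, -0.32, 0.32, -0.63]
contact_force: [-5.7, 2.4, 6.0]
opening: 0.0119
```

Call:
{"fn": "apply_moves", "kwargs": {"xyz": [[0, 0.0003, 0], [0, 0.0006, 0], [0, 0.001, 0], [0, 0.0014, 0], [0, 0.0018, 0], [0, 0.0022, 0], [0, 0.0025, 0], [0, 0.0025, 0]], "rot": [[0, 6, 0], [0, 13, 0], [0, 20, 0], [0, 27, 0], [0, 34, 0], [0, 41, 0], [0, 47.5, 0], [0, 49.5, 0]], "jaw": [1, 1, 1, 1, 1, 1, 1, 1]}}

```text
time: 26.37
tcp_pos: [0.495, -0.109, 0.0476]
orientation: [0.438, -0.555, 0.556, -0.437]
contact_force: [-8.8, -1.3, 8.8]
opening: 0.0115
```

Call:
{"fn": "apply_moves", "kwargs": {"xyz": [[0, 0, 0], [0, 0, 0], [0, 0, 0], [0, -0.015, 0], [0, -0.035, 0], [0, -0.05, 0], [0, -0.05, 0]], "rot": [[0, 1, 0], [0, 1, 0], [0, 1, 0], [0, 1, 0], [0, 1, 0], [0, 1, 0], [0, 1, 0]], "jaw": [1, 0, 0, 0, 0, 0, 0]}}

```text
time: 26.95
tcp_pos: [0.4983, -0.1093, 0.1007]
orientation: [0.432, -0.556, 0.561, -0.435]
contact_force: [0.7, -0.1, 1.3]
opening: 0.043
```

```bash
python3 -c "
from h import *
st();shot('w20');z=np.load('pics/w20.npz');bars(z['T'],z['d'],'wrist',zlo=.063,names=['NR','FR'])
"
```

```text
t 26.95 p [ 0.4983 -0.1093  0.1007] yawz -14.33 ydir [ 0.007 -0.002 -1.   ] F [ 0.7 -0.1  1.3] T [-0.05 -0.05 -0.03] open 0.043 q6 -0.07
NR n 2003 z 0.0733 ang_cw -1.571 ctr [-0.3  3.6] rect ctr -0.5 0.4 wh 66.1 14.0 a 90.0
FR n 2571 z 0.073 ang_cw 1.570 ctr [-3.1  3.3] rect ctr -1.3 0.6 wh 14.3 65.6 a 0.6
```

Call:
{"fn": "apply_moves", "kwargs": {"xyz": [[-0.028, 0, 0.012], [-0.06, 0, 0.026], [-0.093, 0, 0.04], [-0.126, 0, 0.054], [-0.159, 0, 0.068], [-0.19, 0, 0.081], [-0.22, 0, 0.0935], [-0.22, 0.004, 0.0935]], "rot": [[0, -6, 0], [0, -13, 0], [0, -20, 0], [0, -27, 0], [0, -34, 0], [0, -41, 0], [0, -48, 0], [0, -49.5, 0]], "jaw": [0, 0, 0, 0, 0, 0, 0, 0]}}

```text
time: 27.67
tcp_pos: [0.6428, 0.0867, 0.0918]
orientation: [-0.629, 0.322, -0.322, 0.63]
contact_force: [1.0, -0.3, 0.8]
opening: 0.0428
```

Call:
{"fn": "apply_moves", "kwargs": {"xyz": [[0, 0.005, 0], [0, 0.01, 0], [0, 0.01, 0]], "rot": [[0, 0, 0], [0, 0, 0], [0, 0, 0]], "jaw": [0, 0, 0]}}

```text
time: 27.92
tcp_pos: [0.6385, 0.081, 0.0797]
orientation: [0.628, -0.327, 0.325, -0.627]
contact_force: [-0.3, 0.1, -0.7]
opening: 0.0427
```

```bash
python3 -c "
from h import *
st();delta([*STUD['FL'],.0475],35.3)
"
```

```text
t 27.92 p [0.6385 0.081  0.0797] yawz 35.06 ydir [-0.004 -0.    -1.   ] F [-0.3  0.1 -0.7] T [ 0.01 -0.01  0.01] open 0.0427 q6 -0.57
xyz [-0.0005  0.0322  0.001 ] rot [ 0.19 -0.24 -0.1 ]
```

Call:
{"fn": "apply_moves", "kwargs": {"xyz": [[0, 0.012, 0.0008], [0, 0.025, 0.0008], [0, 0.0325, 0.0008], [0, 0.0325, 0.0008], [0, 0.0325, 0.0008], [0, 0.0325, 0.0008], [0, 0.0325, 0.0008], [0, 0.0325, 0.0008]], "rot": [[0, 0, 0], [0, 0, 0], [0, 0, 0], [0, 0, 0], [0, 0, 0], [0, 0, 0], [0, 0, 0], [0, 0, 0]], "jaw": [0, 0, 0, 1, 1, 1, 1, 1]}}

```text
time: 28.58
tcp_pos: [0.6401, 0.0817, 0.0498]
orientation: [0.628, -0.326, 0.325, -0.627]
contact_force: [-5.0, -2.6, -0.2]
opening: 0.0123
```

Call:
{"fn": "apply_moves", "kwargs": {"xyz": [[0, 0.0003, 0], [0, 0.0006, 0], [0, 0.001, 0], [0, 0.0014, 0], [0, 0.0018, 0], [0, 0.0022, 0], [0, 0.0025, 0], [0, 0.0025, 0]], "rot": [[0, 6, 0], [0, 13, 0], [0, 20, 0], [0, 27, 0], [0, 34, 0], [0, 41, 0], [0, 47, 0], [0, 49, 0]], "jaw": [1, 1, 1, 1, 1, 1, 1, 1]}}

```text
time: 29.25
tcp_pos: [0.6399, 0.0819, 0.0476]
orientation: [-0.436, 0.558, -0.557, 0.434]
contact_force: [-6.7, -2.0, 1.9]
opening: 0.0122
```

Call:
{"fn": "apply_moves", "kwargs": {"xyz": [[0, 0, 0], [0, 0, 0], [0, 0, 0], [0, -0.015, 0], [0, -0.035, 0], [0, -0.05, 0], [0, -0.05, 0]], "rot": [[0, 1, 0], [0, 1, 0], [0, 1, 0], [0, 1, 0], [0, 1, 0], [0, 1, 0], [0, 1, 0]], "jaw": [1, 0, 0, 0, 0, 0, 0]}}

```text
time: 29.83
tcp_pos: [0.6442, 0.0823, 0.1024]
orientation: [0.429, -0.559, 0.562, -0.434]
contact_force: [1.0, 0.4, 0.6]
opening: 0.0424
```

```bash
python3 -c "
from h import *
st();shot('w21');z=np.load('pics/w21.npz');bars(z['T'],z['d'],'wrist',zlo=.063,names=['NL','FL']);delta([.53,-.01,.24],80)
"
```

```text
t 29.83 p [0.6442 0.0823 0.1024] yawz -14.81 ydir [ 0.008  0.    -1.   ] F [1.  0.4 0.6] T [ 0.   -0.01  0.  ] open 0.0424 q6 0.31
NL n 2495 z 0.0729 ang_cw 1.558 ctr [2.4 3.1] rect ctr 0.3 0.5 wh 14.5 65.5 a 0.5
FL n 1963 z 0.0733 ang_cw -1.570 ctr [-0.2  3.6] rect ctr -0.4 0.6 wh 65.3 14.0 a 90.0
xyz [ 0.1179 -0.1403 -0.0852] rot [ -0.32 -94.81   0.19]
```

Call:
{"fn": "apply_moves", "kwargs": {"xyz": [[0.01, -0.025, -0.008], [0.025, -0.055, -0.02], [0.045, -0.085, -0.032], [0.065, -0.115, -0.045], [0.078, -0.145, -0.055], [0.078, -0.145, -0.055], [0.078, -0.145, -0.055]], "rot": [[0, 0, 0], [0, 0, 0], [0, 0, 0], [0, 0, 0], [0, 0, 0], [0, 0, 0], [0, 0, 0]], "jaw": [0, 0, 0, 0, 0, 0, 0]}}

```text
time: 30.47
tcp_pos: [0.5688, 0.0202, 0.2445]
orientation: [0.43, -0.559, 0.562, -0.432]
contact_force: [0.2, 0.0, -0.7]
opening: 0.043
```

```bash
python3 -c "
from h import *
st();shot('w22');z=np.load('pics/w22.npz');bars(z['T'],z['d'],'wrist',zlo=.063)
im,d=grab_frame('scene');cv2.imwrite('pics/s22.png',im)
"
```

```text
t 30.47 p [0.5688 0.0202 0.2445] yawz -14.88 ydir [ 0.005 -0.    -1.   ] F [ 0.2  0.  -0.7] T [0.01 0.02 0.02] open 0.043 q6 0.21
NR n 553 z 0.0731 ang_cw 1.568 ctr [0.3 4. ] rect ctr -0.6 1.5 wh 65.1 14.3 a 89.7
NL n 926 z 0.0732 ang_cw 1.565 ctr [0.3 1. ] rect ctr -0.7 -0.2 wh 14.4 65.6 a 0.3
FL n 934 z 0.0731 ang_cw -1.570 ctr [-1.7  1.1] rect ctr -0.7 0.1 wh 65.9 14.4 a 89.8
FR few 0
```

View pics/w22.png

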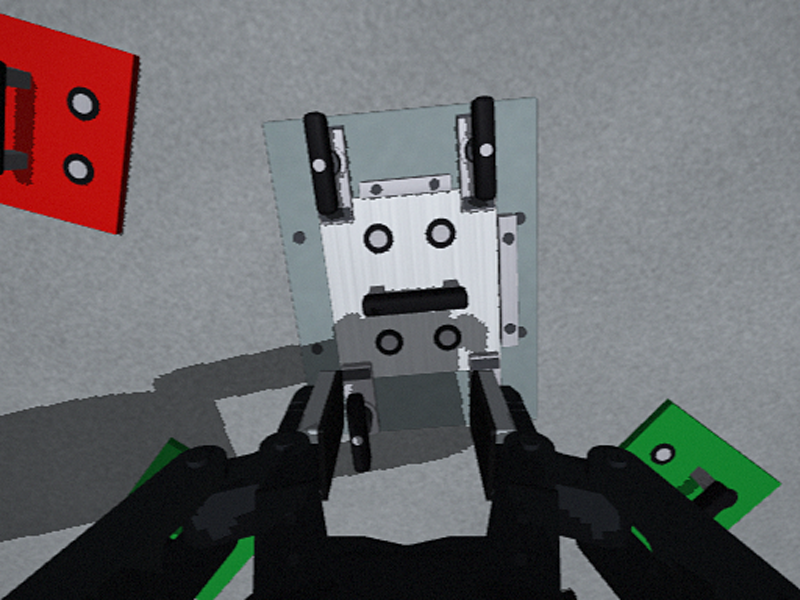

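View pics/s22.png

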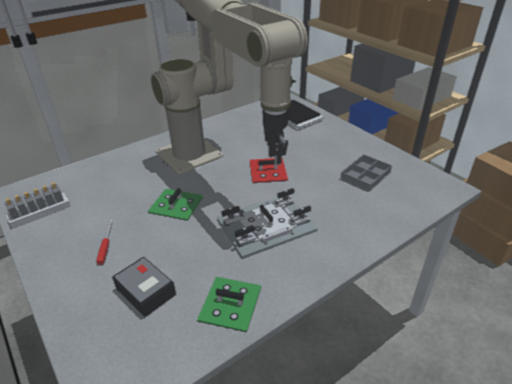

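```bash
python3 -c "
from h import *
im=np.load('pics/w22.npz')['im'][100:250,190:350];cv2.imwrite('pics/w22c.png',cv2.resize(im,None,fx=4,fy=4,interpolation=cv2.INTER_CUBIC))
"
```

```text
(no output)
```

View pics/w22c.png

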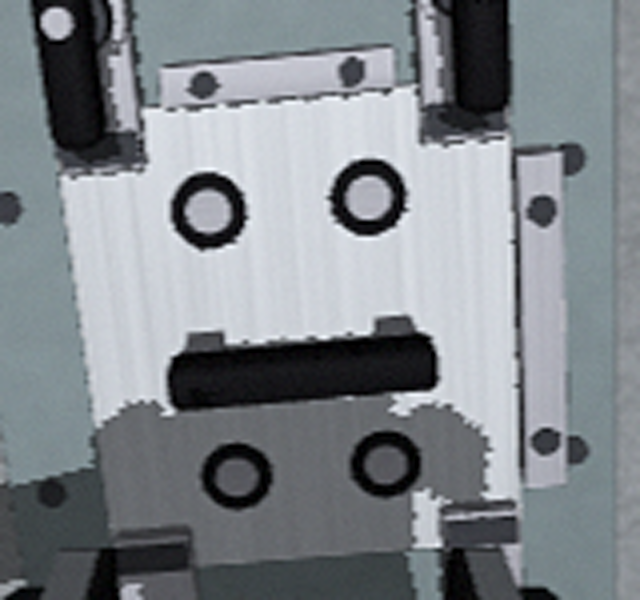

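```bash
python3 -c "
from h import *
st();print(sign_off())
"
```

```text
t 30.57 p [0.5675 0.021  0.2409] yawz -14.83 ydir [-0.001  0.    -1.   ] F [-0.2 -0.4 -0.3] T [0.04 0.03 0.05] open 0.0428 q6 0.21
the job is handed in; nothing more can be done
None
```

I slid the plate flush against both fences and clamped it with all four T-handles in two crisscross passes. The job was handed in at 30.6 s with the gripper clear of everything.

- **Plate:** I dragged it until it stopped moving, at about 19 N against the far fence and 16 N against the left one. The last wrist picture shows both seams even and the plate square to the fences.
- **Half-way pass:** The order was near left, far right, near right, far left. The bars ended at 0.754, 0.797, 0.767 and 0.781 rad; near left is about 2° short of 45°.
- **Home pass:** Same order, ending at about 1.565, 1.565, 1.571 and 1.570 rad. In the last picture the gripper hid the far-right handle. Its figure comes from just after it was turned and again during the next step.
- **Surroundings:** By eye, the final scene picture shows the controller, tray, driver and the green and red look-alikes where they were.

**Fingertip position:** The tips sat about 13 mm behind the reported tool point, not 25 mm ahead as described. My first close therefore shut above the plate's handle without touching it, and I corrected every height after that.

**Measurement disagreements:** The top and wrist cameras disagreed by about 4 mm on the fixture's y position. A mid-job check of the plate's near edge read up to 1.8 mm short of the far fence. I trusted the contact forces instead, and the last picture agrees with them.

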